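# Slide the drying sheet over the beaker in the rack

### The arm

A 6-joint arm with a two-finger parallel gripper is mounted at the origin on the work surface. World frame = base frame: x ahead of the robot, y to its left, z up, the work surface at z = 0. Lengths are in m, angles in rad, forces in N, time in s.
With the tool pointing down it reaches from about 0.25 to 0.85 m from the base axis. Payload 12.5 kg.
Tool frame: the origin (TCP) lies at the very end of the fingers, on their centre line; the grasp point (between the pads) lies behind it (robot.hold_point_z is the z of the grasp point in the tool frame, in m); z points along the fingers, y is the line along which they close (so a half turn about z gives the same grasp; the last joint's range is limited). The gripper opens to 93 mm and grips with 3 to 60 N. Pads are 15 mm wide; open, the fingers measure 128 mm over their backs; the gripper's body (75 mm by 188 mm) begins 65 mm behind the grasp point.
Start: joints at [1.13, 0.351, 1.652, -0, 1.139, -0.085], TCP at [0.192, 0.516, 0.219] pointing down, gripper open.
Joint ranges: [-2.75, 2.75], [-0.79, 2.1], [0.01, 2.65], [-1.57, 4.71], [0.07, 3.14], [-2.87, 2.87]. Speed limits (rad/s): [2.22, 2.22, 2.79, 3.14, 3.14, 3.14].

### API

Orientations are given as a unit quaternion [x, y, z, w].
In Python, from cell import observe, cams, ticket, robot gives the robot as it stands.
- The arm moves only by the tool move_arm, never from a script. Its argument "motion" is a list of rows, each an object of numbers: "dx", "dy", "dz": the shift along the tool's x, y, z normalised to -1 to 1, where 1 is 0.8 m; "ax", "ay", "az": the turn, a rotation vector about the tool's x, y, z normalised to -1 to 1, where 1 is 1.5 rad; "hand": the closure, from 0 (fully open) to 1 (shut). In form: [{"dx": .., "dy": .., "dz": .., "ax": .., "ay": .., "az": .., "hand": ..}, ...]. A call has exactly 10 rows; each row is the pose to reach, as a shift and turn from the pose commanded when the call began, along the tool's axes at that moment; what a row does not reach only later rows make up. A row lasts 1/12 s, in which the tool goes at most 41.7 mm and 7.16 degrees, less where a joint would pass 70% of its speed; a pose out of reach is approached as far as the arm can. A call with a number of a shift or a turn outside -1 to 1 is refused whole. A call with a gripper value outside its range is refused whole. The fingers move at their own pace and stop on an object; "newtons" is the grip in N (left out, the last holds). Time passes only in rows, so rows that repeat a pose let the fingers close, or fill a call up. It gives the time, the measured TCP pose, the force, the opening and the grip force at its end, in the units of the state.
- observe(): the state, without advancing time (a new reading comes with each control period).
- cams.camera(name): name is "scene" or "top" or "wrist"; returns the picture (384x512x3 uint8, red, green, blue); there is no depth.
- cams.camera_params(name): a dict with "fx", "fy", "cx", "cy" (pixels), "eye" and "orientation" of the camera in the world. Camera axes: x right, y down, z forward; pixel columns grow to the right and rows downward; lengths in m; the calibration is good to about 2 mm. A picture is of the moment at which its call begins: read the wrist's pose just before it. camera_params takes no time and is no camera call; for the wrist camera it gives the pose at the moment of the call.
- ticket.close_job(): hands the job in; it is judged then, once.
Trained networks look in the newest picture that a camera, given by its name, has taken for a name from the list of things; names that differ only in an ending like _2 or _b are one class to them, and where a whole thing is asked for, a point or a joint stands for the part that bears it (a point fixed in the world has none). Each returns a list of dicts, best first, with "confidence" (0 to 1); they miss things now and then, are a little off and sometimes report something else, mostly with a low value. They report only what shows in the picture. A call takes as long as a camera call. They do not tell look-alikes from the thing itself.
- cams.search_frame(camera, query): "position" ([column, row] in pixels, amid what is visible of it).
- cams.regions_of(camera, query): "region" (384x512 bool, what is visible of it) and "position" ([column, row] in pixels, amid what is visible of it).
- cams.tip_of(camera, query): "position" ([column, row] in pixels: a listed point, or the origin of a listed thing).
The state is a dict: "time_s": time; "joint_pos": joint angles; "qvel": joint speeds; "joint_efforts": joint torques, N m; "position": TCP position; "tool_rot": TCP orientation; "force": force on the tool from outside, world axes, zero at the start; "torque": the same for the moment, N m; "grip_width": finger opening in m; "grip_force": force on a finger pad.
Only numpy, scipy, OpenCV 4.12 (cv2) and the standard library are available. Lean on these libraries where they do the work, as an engineer would, in place of code of your own. Each camera call takes 0.05 s, during which the arm holds its last target. There are 200 camera calls.

### The job

Pick up the aluminium drying sheet by its upright tab and slide it, plain edge first, into the lowest pair of rails in the drying rack that passes clear over the beaker standing inside. Push it in slowly until you feel it bear on the sprung buffer at the back, with a gentle push of 5 to 10 N, then let go and leave it touching the buffer, without disturbing the beakers or anything else on the table.

Things in the scene. Friction and masses are not known exactly. Their poses are not given: they have to be found in the camera images.
- sheet: Bare aluminium drying sheet with drain holes, 175 (x) by 150 (y) by 5 mm, about 0.28 kg (varies), flat on the table at the start. Origin: centre of its underside; z up; x points to its plain rear edge (x = +87.5 mm), which goes into the rack first. A lip along the front edge (x = -87.5 to -83.5) stands 13 mm over the underside; the grip tab stands in front of it.
- sheet_tab (a point): Point to pinch on the sheet's grip tab, an upright plate 10 mm thick (y), 40 mm long (sheet x = -127.5 to -87.5 mm), top 45 mm over the underside. This point: mid thickness and length, 26 mm over the underside (sheet frame -107.5, 0, 26 mm). Sheet's axes; pinch along y.
- sheet_rear (a point): Middle of the sheet's rear edge, at the underside (sheet frame +87.5, 0, 0 mm).
- rack: Steel drying rack fixed to the table, 190 mm wide (y), 190 mm high, three pairs of channel rails at 70, 115 and 160 mm, open between its sides. Origin: on the table under its middle; z up; x points from the mouth inwards, the way a sheet slides in. One of the three beakers stands on the table inside, within 25 mm of the origin.
- rail_low (a point): Middle of the mouth of the lowest rail pair, at its running surface: 70 mm above the table, rack x = -65 mm. Rack's axes. Each rail runs 130 mm inwards from here; flares reach 14 mm in front. Each channel is 154 mm wide (2 mm play each side of the sheet) and 12 mm high up to its hold-down lip; ledges 14 mm wide, 126 mm free between them.
- rail_mid (a point): The same for the middle rail pair, running surface 115 mm above the table.
- rail_high (a point): The same for the top rail pair, running surface 160 mm above the table.
- stop: Rear frame of the rack (rack's axes, origin on the table at rack x = +95 mm). It carries a buffer: two upright dark steel bars at y = +-42 mm that meet the sheet's rear edge at any rail. The untouched buffer face is 100 to 125 mm inside the mouth, set anew each time, not reported: feel for it. Sprung, 4 N per mm, damped (push under 20 mm/s), 6 mm travel.
- beaker_low: Loose white plastic beaker, 55 mm tall, 62 mm wide at the rim, open at the top. Origin: centre of its underside. Stands either inside the rack or on the far part of the table (beakers change places).
- beaker_mid: Loose white plastic beaker, 100 mm tall, 62 mm wide at the rim, open at the top. Origin: centre of its underside. Stands either inside the rack or on the far part of the table (beakers change places).
- beaker_tall: Loose white plastic beaker, 145 mm tall, 62 mm wide at the rim, open at the top. Origin: centre of its underside. Stands either inside the rack or on the far part of the table (beakers change places).
- pot_a: Bystander: small red pot, 55 mm tall, 40 mm wide. Origin: centre of its underside.
- pot_b: Bystander: second small red pot, 55 mm tall, 40 mm wide. Origin: centre of its underside.
- cups: Bystander: white plastic cup, 110 mm tall, 72 mm wide. Origin: centre of its underside.
- jar: Bystander: amber glass jar, 90 mm tall, 60 mm wide. Origin: centre of its underside.
There are look-alikes about, which are no part of the job. Of the things that look like the rack, take the one that is farthest to the robot's left at the start.

How it is judged:
On the way, in this order (a step that is already met when the one before it is completed fails the run):
1. the sheet's rear edge is at least 20 mm inside the mouth of the right pair of rails, square to the rack (((horizontal distance between beaker_low and rack below 0.05 m and z of sheet in the frame of rack between 0.065 and 0.076 m) or (horizontal distance between beaker_mid and rack below 0.05 m and z of sheet in the frame of rack between 0.11 and 0.121 m) or (horizontal distance between beaker_tall and rack below 0.05 m and z of sheet in the frame of rack between 0.155 and 0.166 m)) and angle between the x axis of sheet and the x axis of rack, either way round below 0.06 rad and angle between sheet's own z axis and vertical below 0.06 rad and y of sheet in the frame of rack between -0.006 and 0.006 m and x of sheet_rear in the frame of rack above -0.045 m), for 0.1 s.
2. on those rails the sheet is pressed against the buffer with more than 3 N (((horizontal distance between beaker_low and rack below 0.05 m and z of sheet in the frame of rack between 0.065 and 0.076 m) or (horizontal distance between beaker_mid and rack below 0.05 m and z of sheet in the frame of rack between 0.11 and 0.121 m) or (horizontal distance between beaker_tall and rack below 0.05 m and z of sheet in the frame of rack between 0.155 and 0.166 m)) and angle between the x axis of sheet and the x axis of rack, either way round below 0.06 rad and angle between sheet's own z axis and vertical below 0.06 rad and y of sheet in the frame of rack between -0.006 and 0.006 m and contact force between sheet and stop above 3 N), for 0.1 s.
At the end, for the whole second after the job is handed in: The sheet lies in the lowest rail pair above the beaker in the rack (70 mm pair for the 55 mm beaker, 115 for 100, 160 for 145), within 5 mm in height, level and square within 0.06 rad, still touching the buffer (over 0.1 N), at rest, released; all beakers upright (((horizontal distance between beaker_low and rack below 0.05 m and z of sheet in the frame of rack between 0.065 and 0.076 m) or (horizontal distance between beaker_mid and rack below 0.05 m and z of sheet in the frame of rack between 0.11 and 0.121 m) or (horizontal distance between beaker_tall and rack below 0.05 m and z of sheet in the frame of rack between 0.155 and 0.166 m)) and angle between the x axis of sheet and the x axis of rack, either way round below 0.06 rad and angle between sheet's own z axis and vertical below 0.06 rad and y of sheet in the frame of rack between -0.006 and 0.006 m and x of sheet_rear in the frame of rack between 0.03 and 0.07 m and contact force between sheet and stop above 0.1 N and linear speed of sheet below 0.01 m/s and contact force between the fingers and sheet below 0.05 N and angle between each of beaker_low, beaker_mid, beaker_tall's own z axis and vertical below 0.1 rad).
It fails at once if the sheet is forced against the rack with more than 35 N (contact force between sheet and rack above 35 N).
It fails at once if the sheet is forced against the buffer with more than 15 N (contact force between sheet and stop above 15 N).
It fails at once if the arm or fingers press on the rack with more than 15 N (contact force between any of the arm, the fingers and rack above 15 N).
It fails at once if a beaker is shifted by more than 15 mm or tipped (distance of any of beaker_low, beaker_mid, beaker_tall from where it was at the start of the episode above 0.015 m or angle between any of beaker_low, beaker_mid, beaker_tall's own z axis and vertical above 0.25 rad).
It fails at once if a bystander is shifted by more than 25 mm (distance of any of pot_a, pot_b, cups, jar from where it was at the start of the episode above 0.025 m).
It also fails if it takes over 72 s, if anything falls off the work surface, if the arm or the gripper's body presses on something with over 40 N, if the wrist force passes 120 N, or if a joint passes its speed limit or range.

## Working session

There is one attempt and no reset: what is moved stays moved. The work goes in short steps, Python scripts to look and compute and a tool call to move; the robot and the scene stay as the last step left them, time stands still between calls to the robot, and variables do not carry over. Pictures are saved under pics/ and viewed, at most 10 in all, crops included, and the job is handed in when it is done.

Besides the shell and the picture viewer there is one more tool, called after "Emit:" in YAML: its name, and indented under it one key for each argument. move_arm: Moves the arm, as the interface text tells. Its arguments: {"type":"object","properties":{"motion":{"type":"array"},"newtons":{"type":"number"}},"required":["motion"]}

```bash
mkdir -p pics; cat > h.py <<'E'
import numpy as np,cv2
from scipy.spatial.transform import Rotation as R
from cell import observe,cams,ticket,robot
def shot(c,n=None):
    P=cams.camera_params(c); im=cams.camera(c)
    if n: cv2.imwrite(f'pics/{n}.png',im[:,:,::-1])
    return P,im
def ray(P,px):
    d=R.from_quat(P['orientation']).apply([(px[0]-P['cx'])/P['fx'],(px[1]-P['cy'])/P['fy'],1.])
    return np.array(P['eye']),d
def atz(P,px,z):
    e,d=ray(P,px); return e+d*(z-e[2])/d[2]
def proj(P,X):
    c=R.from_quat(P['orientation']).inv().apply(np.atleast_2d(X)-np.array(P['eye']))
    return np.c_[c[:,0]/c[:,2]*P['fx']+P['cx'],c[:,1]/c[:,2]*P['fy']+P['cy']]
E
python3 - <<'E'
from h import *
print(robot.hold_point_z, observe())
for c in('scene','top'):
    P,im=shot(c,c+'0'); print(c,P)
    cv2.imwrite(f'pics/{c}0.png',cv2.resize(im,(800,600))[:,:,::-1])
    for q,z in (('sheet_tab',.026),('sheet_rear',0),('sheet',0),('rack',0),('rail_low',.07),('rail_mid',.115),('rail_high',.16),('stop',0),('beaker_low',0),('beaker_mid',0),('beaker_tall',0)):
        for r in cams.tip_of(c,q)[:4]: print(q,np.round(r['position'],1),round(r['confidence'],2),atz(P,r['position'],z).round(4)[:2])
E
```

```text
-0.0188 {'time_s': 0.0, 'joint_pos': array([ 1.13038513e+00,  3.51259851e-01,  1.65240012e+00,  9.54396740e-06,
        1.13908683e+00, -8.46100109e-02]), 'qvel': array([-0.00051106,  0.00087268, -0.00061585,  0.00072573,  0.00202676,
       -0.00235465]), 'joint_efforts': array([ 6.81428482e-04, -4.97334945e+01, -2.85249603e+01,  6.99460460e-02,
        2.58051523e-02, -1.10473190e-04]), 'position': array([0.19142528, 0.5152599 , 0.2180976 ]), 'tool_rot': array([ 1.76965633e-01,  9.84216862e-01, -5.56180034e-04, -1.53938756e-04]), 'force': array([ 0.02659581, -0.20607329, -0.08474594]), 'torque': array([-0.02104427,  0.02688176, -0.04354287]), 'grip_force': 0.0, 'grip_width': 0.09294939610550346}
scene {'fx': 400.3988649699938, 'fy': 400.3988649699938, 'cx': 251.51487991924654, 'cy': 189.84306892546755, 'eye': array([1.02255206, 0.16577468, 0.89490477]), 'orientation': array([ 0.55098223,  0.77560714, -0.25128594, -0.17806608])}
sheet_tab [371.3 243. ] 0.79 [0.4845 0.2873]
sheet_rear [291.9 241.7] 0.8 [0.5306 0.1013]
sheet_rear [240.4 309.4] 0.21 [0.736  0.0384]
sheet_rear [196.7 22
[... 653 characters left out ...]
-0.1477]
beaker_tall [323.1 330.4] 0.92 [0.7201 0.2264]
top {'fx': 368.91437521991367, 'fy': 368.91437521991367, 'cx': 260.6239331131729, 'cy': 192.14349314145272, 'eye': array([0.45275407, 0.00854062, 0.98277332]), 'orientation': array([-0.69592354,  0.71624311, -0.04778478,  0.02007114])}
sheet_tab [134.7 219.3] 0.64 [0.4834 0.2937]
sheet_rear [210.  199.9] 0.55 [0.5298 0.1038]
sheet_rear [284.1 109. ] 0.38 [ 0.7743 -0.103 ]
sheet [178.8 210. ] 0.76 [0.5053 0.1864]
stop [345.9 191.1] 0.68 [ 0.5435 -0.2621]
beaker_low [303.7 185.4] 0.74 [ 0.562  -0.1482]
beaker_mid [231.1 121.4] 0.87 [0.7423 0.0429]
beaker_mid [134.2 220.7] 0.24 [0.4806 0.3027]
beaker_tall [165.6 127.8] 0.87 [0.7281 0.2196]
```

View pics/scene0.png

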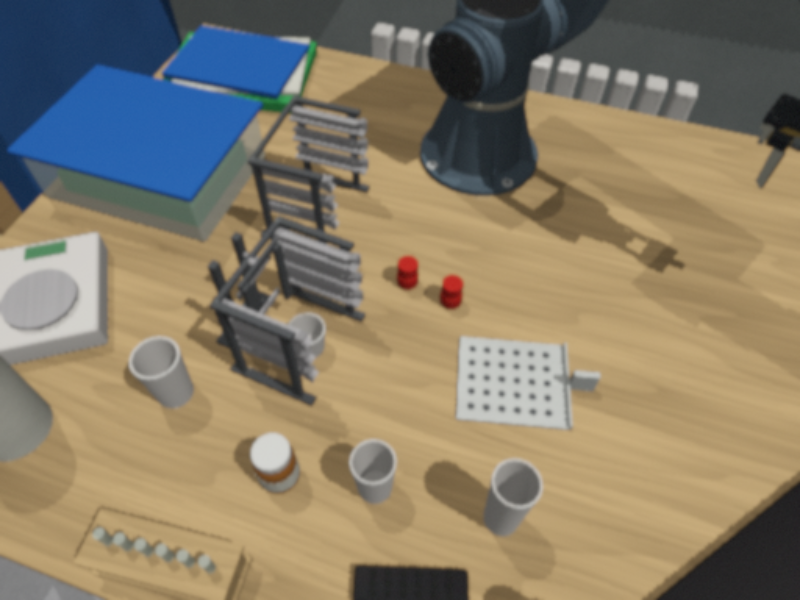

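View pics/top0.png

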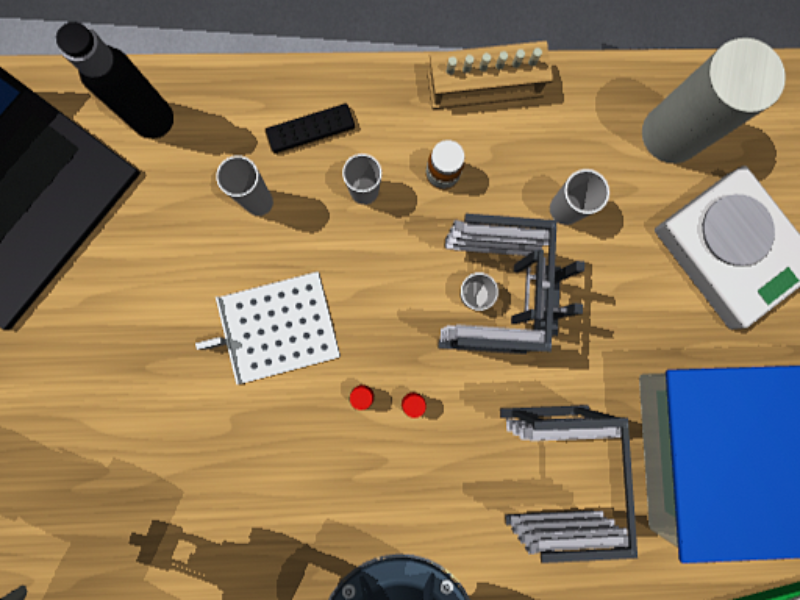

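The scene and top pictures agree. Two things look like the rack: one at top (500,285) and one at top (570,480). The one farther to the robot's left (+y) is at (500,285), with its mouth near (0.553,-0.098). Beakers stand inside it (479,292, short, so beaker_low), at (362,178, mid) and at (243,185, tall). The sheet is at (280,328) with its tab at (208,343), and nothing else looks like it. That makes the 70 mm rails the target. I'll move over the sheet first for close views.

```bash
cat >> h.py <<'E'
def plan(pos,yaw_deg):
    """yaw = yaw of tool y axis, tool straight down -> dx..az normalised from measured pose"""
    s=observe(); r=R.from_quat(s['tool_rot']); t=np.radians(yaw_deg)
    y=np.array([np.cos(t),np.sin(t),0]); z=np.array([0,0,-1.]); x=np.cross(y,z)
    T=R.from_matrix(np.c_[x,y,z])
    d=r.inv().apply(np.array(pos)-s['position'])/.8; a=(r.inv()*T).as_rotvec()/1.5
    print('d',d.round(4),'a',a.round(4),'rows',np.linalg.norm(d)*.8/.0417, np.degrees(np.linalg.norm(a)*1.5)/7.16)
E
python3 - <<'E'
from h import *
s=observe(); P=cams.camera_params('wrist'); r=R.from_quat(s['tool_rot']).inv()
print(P,r.apply(P['eye']-s['position']),(r*R.from_quat(P['orientation'])).as_matrix().round(3))
plan([.44,.27,.32],13.8)
E
```

```text
{'fx': 313.4516901524067, 'fy': 313.4516901524067, 'cx': 249.926586337635, 'cy': 192.75770467849912, 'eye': array([0.11690733, 0.54397243, 0.38483622]), 'orientation': array([0.81261755, 0.56454577, 0.08297262, 0.11855942])} [ 0.07988339  0.00063364 -0.16619562] [[-0.    -0.958 -0.286]
 [ 1.    -0.001  0.001]
 [-0.001 -0.286  0.958]]
d [-0.398  -0.1795 -0.1267] a [0.     0.     0.6494] rows 8.72212455027011 7.7949119648896
```

```bash
python3 - <<'E'
from h import *
plan([.487,.28,.2],13.8)
E
```

```text
d [-0.4487 -0.1473  0.0233] a [0.     0.     0.6494] rows 9.071959154932195 7.7949119648896
```

Emit:
move_arm:
  motion:
    - {"dx": -0.05,"dy": -0.016,"dz": 0.002,"az": 0.08}
    - {"dx": -0.1,"dy": -0.032,"dz": 0.004,"az": 0.16}
    - {"dx": -0.15,"dy": -0.048,"dz": 0.007,"az": 0.24}
    - {"dx": -0.2,"dy": -0.065,"dz": 0.01,"az": 0.32}
    - {"dx": -0.25,"dy": -0.081,"dz": 0.012,"az": 0.4}
    - {"dx": -0.3,"dy": -0.098,"dz": 0.015,"az": 0.48}
    - {"dx": -0.35,"dy": -0.115,"dz": 0.018,"az": 0.56}
    - {"dx": -0.4,"dy": -0.131,"dz": 0.021,"az": 0.65}
    - {"dx": -0.449,"dy": -0.147,"dz": 0.023,"az": 0.65}
    - {"dx": -0.449,"dy": -0.147,"dz": 0.023,"az": 0.65}

```text
invalid input
```

```bash
python3 - <<'E'
from h import *
s=observe();print(s['position'],np.abs(s['qvel']).max())
P,im=shot('wrist','w1')
for q,z in (('sheet_tab',.026),('sheet_rear',0),('sheet',0)):
    for r in cams.tip_of('wrist',q)[:3]: print(q,np.round(r['position'],1),round(r['confidence'],2),atz(P,r['position'],z).round(4)[:2])
for r in cams.regions_of('wrist','sheet')[:1]:
    m=r['region'].astype(np.uint8); print(r['confidence'],m.sum()); np.save('m.npy',m)
plan([.585,0.07,.32],-2.5)
E
```

```text
[0.19156788 0.51554994 0.21864144] 0.0020578533290741188
0.72 855
d [-0.655  -0.3508 -0.1267] a [ 0.     -0.      0.8391] rows 14.460171548360846 10.071826441834956
```

View pics/w1.png

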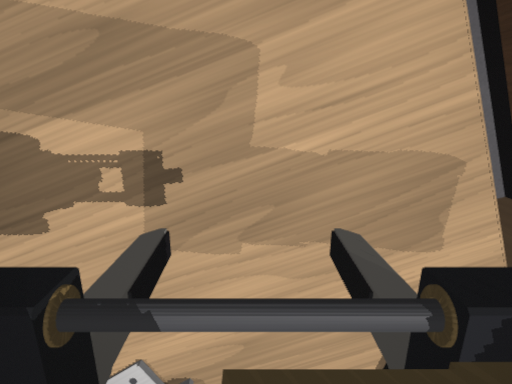

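The call needs every key in each row. The camera also looks past the fingers, so the view has to be taken from behind the TCP.

```bash
python3 - <<'E'
from h import *
plan([.521,.138,.3],13.8)
E
```

```text
d [-0.5504 -0.2989 -0.1017] a [ 0.     -0.      0.6494] rows 12.173766172812376 7.795290129286509
```

Emit:
move_arm:
  motion:
    - {"dx": -0.55,"dy": -0.3,"dz": -0.1,"ax": 0,"ay": 0,"az": 0.65,"hand": 0}
    - {"dx": -0.55,"dy": -0.3,"dz": -0.1,"ax": 0,"ay": 0,"az": 0.65,"hand": 0}
    - {"dx": -0.55,"dy": -0.3,"dz": -0.1,"ax": 0,"ay": 0,"az": 0.65,"hand": 0}
    - {"dx": -0.55,"dy": -0.3,"dz": -0.1,"ax": 0,"ay": 0,"az": 0.65,"hand": 0}
    - {"dx": -0.55,"dy": -0.3,"dz": -0.1,"ax": 0,"ay": 0,"az": 0.65,"hand": 0}
    - {"dx": -0.55,"dy": -0.3,"dz": -0.1,"ax": 0,"ay": 0,"az": 0.65,"hand": 0}
    - {"dx": -0.55,"dy": -0.3,"dz": -0.1,"ax": 0,"ay": 0,"az": 0.65,"hand": 0}
    - {"dx": -0.55,"dy": -0.3,"dz": -0.1,"ax": 0,"ay": 0,"az": 0.65,"hand": 0}
    - {"dx": -0.55,"dy": -0.3,"dz": -0.1,"ax": 0,"ay": 0,"az": 0.65,"hand": 0}
    - {"dx": -0.55,"dy": -0.3,"dz": -0.1,"ax": 0,"ay": 0,"az": 0.65,"hand": 0}

```text
time_s: 2.28
position: [0.4625, 0.2032, 0.2849]
tool_rot: [0.618, 0.786, 0.0, 0.0]
force: [1.1, 1.5, 0.2]
grip_width: 0.0928
grip_force: 0.0
```

```bash
python3 - <<'E'
from h import *
s=observe();print(s['position'],np.abs(s['qvel']).max())
plan([.521,.138,.3],13.8)
E
```

```text
[0.46249789 0.20318802 0.28485893] 0.9381419909321174
d [-0.0965  0.0517 -0.0189] a [ 0.0003 -0.0001 -0.0011] rows 2.131627095521745 0.013419472039330754
```

Emit:
move_arm:
  motion:
    - {"dx": -0.05,"dy": 0.025,"dz": 0,"ax": 0,"ay": 0,"az": 0,"hand": 0}
    - {"dx": -0.05,"dy": 0.025,"dz": 0,"ax": 0,"ay": 0,"az": 0,"hand": 0}
    - {"dx": -0.05,"dy": 0.025,"dz": 0,"ax": 0,"ay": 0,"az": 0,"hand": 0}
    - {"dx": -0.05,"dy": 0.025,"dz": 0,"ax": 0,"ay": 0,"az": 0,"hand": 0}
    - {"dx": -0.05,"dy": 0.025,"dz": 0,"ax": 0,"ay": 0,"az": 0,"hand": 0}
    - {"dx": -0.05,"dy": 0.025,"dz": 0,"ax": 0,"ay": 0,"az": 0,"hand": 0}
    - {"dx": -0.05,"dy": 0.025,"dz": 0,"ax": 0,"ay": 0,"az": 0,"hand": 0}
    - {"dx": -0.05,"dy": 0.025,"dz": 0,"ax": 0,"ay": 0,"az": 0,"hand": 0}
    - {"dx": -0.05,"dy": 0.025,"dz": 0,"ax": 0,"ay": 0,"az": 0,"hand": 0}
    - {"dx": -0.05,"dy": 0.025,"dz": 0,"ax": 0,"ay": 0,"az": 0,"hand": 0}

```text
time_s: 3.12
position: [0.4903, 0.1712, 0.2844]
tool_rot: [0.617, 0.787, 0.0, 0.0]
force: [0.8, -0.4, 1.0]
grip_width: 0.0931
grip_force: 0.0
```

```bash
python3 - <<'E'
from h import *
s=observe();print(s['position'],np.abs(s['qvel']).max())
P,im=shot('wrist','w2')
for q,z in (('sheet_tab',.026),('sheet_rear',0)):
    for r in cams.tip_of('wrist',q)[:3]: print(q,np.round(r['position'],1),round(r['confidence'],2),atz(P,r['position'],z).round(4)[:2])
for r in cams.regions_of('wrist','sheet')[:1]:
    m=r['region'].astype(np.uint8); print(r['confidence'],m.sum()); np.save('m.npy',m)
import pickle; pickle.dump(P,open('P2.pkl','wb'))
plan([.549,-.17,.36],-2.5)
E
```

```text
[0.49032281 0.17120431 0.28436528] 0.00497288508765517
sheet_tab [258.7  65.7] 0.93 [0.4729 0.2916]
sheet_rear [263.5 207.1] 0.83 [0.5292 0.1018]
0.88 13441
d [-0.4314 -0.0302 -0.0946] a [0.     0.     0.1891] rows 8.49199843786431 2.269460551883732
```

View pics/w2.png

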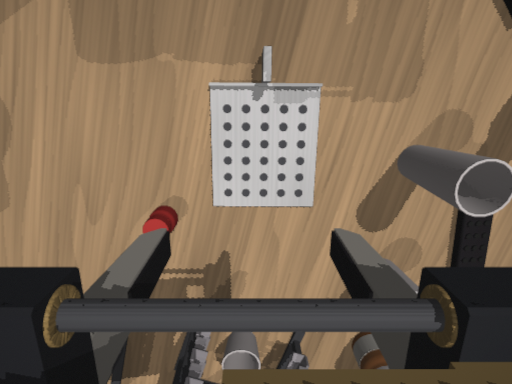

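The view shows the sheet with its front lip from (209,85) to (321,86), its rear edge from (213,207) to (313,207), and the tab top at about (267,47)-(266,80). The network's tab point (259,66) is about 8 px off, so I'll compute from the corners.

```bash
python3 - <<'E'
from h import *
import pickle
P=pickle.load(open('P2.pkl','rb')); im=cv2.imread('pics/w2.png'); m=np.load('m.npy')
g=cv2.cvtColor(im,cv2.COLOR_BGR2GRAY).astype(float)
# refine side edges (z=.005) & rear edge by max gradient, subpixel
L=[];Rr=[];B=[]
for v in range(100,200,4):
    d=np.abs(np.diff(im[v].astype(float).sum(1)))
    for A,lo,hi in((L,203,219),(Rr,308,325)):
        w=d[lo:hi]**2; A.append(((np.arange(lo,hi)+.5)@w/w.sum(),v))
for u in range(222,306,4):
    d=np.abs(np.diff(im[:,u].astype(float).sum(1)))[200:214]; w=d**2; B.append((u,(np.arange(200,214)+.5)@w/w.sum()))
def line(A):
    W=np.array([atz(P,p,.005)[:2] for p in A]).astype(np.float32)
    return cv2.fitLine(W,cv2.DIST_HUBER,0,.001,.001).ravel()
l,r,b=map(line,(L,Rr,B))
for q in(l,r,b): print(np.degrees(np.arctan2(q[1],q[0])),q[2:])
def inter(a,b):
    t=np.linalg.solve(np.c_[a[:2],-b[:2]],b[2:]-a[2:]); return a[2:]+t[0]*a[:2]
c1,c2=inter(l,b),inter(r,b); print(c1,c2,np.linalg.norm(c1-c2),'rear mid',(c1+c2)/2)
for p in((209.5,85),(321,85.5)): print('lip',atz(P,p,.013))
for p in((267.5,47),(266.5,80)): print('tab',atz(P,p,.045))
c=(c1+c2)/2
for y in (-76.2,-75,-76): 
  d=np.array([np.cos(np.radians(y)),np.sin(np.radians(y))]); print(y,'tab pt',c-.195*d)
E
```

```text
-76.46202 [0.4335821  0.17318444]
-76.29132 [0.57944405 0.20638674]
13.739147 [0.54265225 0.10943555]
[0.45414215 0.08779503] [0.5996918 0.1233816] 0.14983693 rear mid [0.526917   0.10558832]
lip [0.41559258 0.2544096  0.013     ]
lip [0.55888589 0.28883205 0.013     ]
tab [0.47786676 0.31218671 0.045     ]
tab [0.48602082 0.27621491 0.045     ]
-76.2 tab pt [0.48040296 0.2949595 ]
-75 tab pt [0.47644727 0.29394385]
-76 tab pt [0.47974221 0.29479598]
```

Emit:
move_arm:
  motion:
    - {"dx": -0.43,"dy": -0.03,"dz": -0.095,"ax": 0,"ay": 0,"az": 0.19,"hand": 0}
    - {"dx": -0.43,"dy": -0.03,"dz": -0.095,"ax": 0,"ay": 0,"az": 0.19,"hand": 0}
    - {"dx": -0.43,"dy": -0.03,"dz": -0.095,"ax": 0,"ay": 0,"az": 0.19,"hand": 0}
    - {"dx": -0.43,"dy": -0.03,"dz": -0.095,"ax": 0,"ay": 0,"az": 0.19,"hand": 0}
    - {"dx": -0.43,"dy": -0.03,"dz": -0.095,"ax": 0,"ay": 0,"az": 0.19,"hand": 0}
    - {"dx": -0.43,"dy": -0.03,"dz": -0.095,"ax": 0,"ay": 0,"az": 0.19,"hand": 0}
    - {"dx": -0.43,"dy": -0.03,"dz": -0.095,"ax": 0,"ay": 0,"az": 0.19,"hand": 0}
    - {"dx": -0.43,"dy": -0.03,"dz": -0.095,"ax": 0,"ay": 0,"az": 0.19,"hand": 0}
    - {"dx": -0.43,"dy": -0.03,"dz": -0.095,"ax": 0,"ay": 0,"az": 0.19,"hand": 0}
    - {"dx": -0.43,"dy": -0.03,"dz": -0.095,"ax": 0,"ay": 0,"az": 0.19,"hand": 0}

```text
time_s: 4.15
position: [0.5492, -0.1727, 0.3607]
tool_rot: [0.724, 0.69, -0.0, 0.001]
force: [0.5, -0.6, 1.4]
grip_width: 0.0925
grip_force: 0.0
```

```bash
python3 - <<'E'
from h import *
s=observe();print(s['position'],np.abs(s['qvel']).max())
P,im=shot('wrist','w3')
for q,z in (('rail_low',.07),('rail_mid',.115),('rail_high',.16),('rack',0),('stop',0),('beaker_low',0)):
    for r in cams.tip_of('wrist',q)[:3]: print(q,np.round(r['position'],1),round(r['confidence'],2),atz(P,r['position'],z).round(4)[:2])
import pickle; pickle.dump(P,open('P3.pkl','wb'))
cv2.imwrite('pics/w3b.png',cv2.resize(cv2.imread('pics/w3.png'),(800,600),interpolation=cv2.INTER_CUBIC))
plan([.481,.295,.1],13.65)
E
```

```text
[ 0.54922627 -0.17272541  0.360688  ] 0.06890081045793424
rail_mid [ 40.6 185. ] 0.93 [ 0.2639 -0.19  ]
rail_mid [384.   98.9] 0.15 [ 0.7223 -0.1003]
rail_high [ 18.3 198.6] 0.95 [ 0.264 -0.195]
rack [ 93.9 201. ] 0.92 [ 0.27   -0.2509]
stop [247.8 192.7] 0.7 [ 0.5424 -0.2492]
beaker_low [248.5 133.2] 0.77 [ 0.5488 -0.1463]
d [ 0.5742 -0.1099  0.3255] a [-1.000e-04 -1.000e-04 -1.879e-01] rows 12.836603658513983 2.255050053255243
```

View pics/w3b.png

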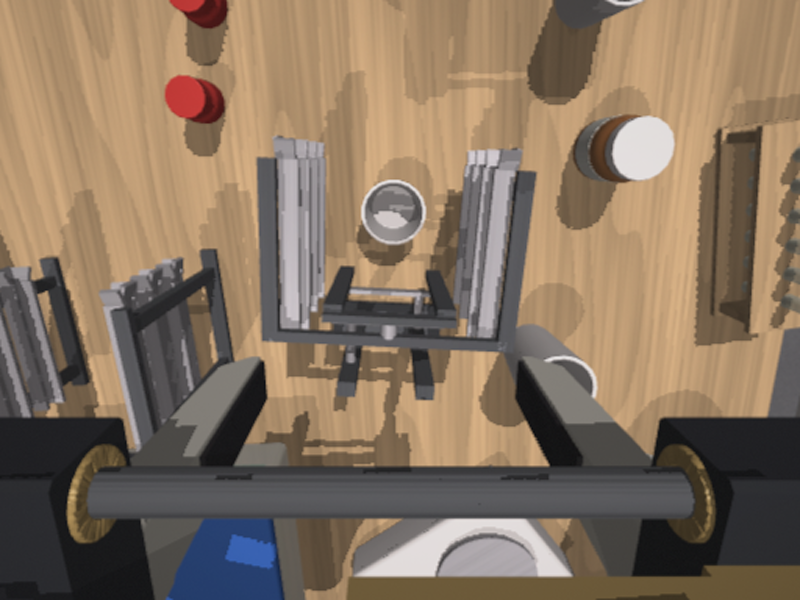

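The target rack's outer top corners are at about (259,158) and (535,172) on the mouth side, and (263,340) and (514,350) at the back, in the 800-px picture. The beaker inside is at (393,212). The look-alike rack is at the left, around (160,330).

```bash
python3 - <<'E'
from h import *
import pickle
P=pickle.load(open('P3.pkl','rb'));k=1.5625
for n,p in dict(fl=(258,158),fr=(536,172),rl=(263,340),rr=(513,350),fli=(274,158),fri=(520,172)).items(): print(n,atz(P,np.array(p)/k,.19).round(4))
im=cv2.imread('pics/w3.png')[75:240,150:360]
cv2.imwrite('pics/w3c.png',cv2.resize(im,None,fx=3.6,fy=3.6,interpolation=cv2.INTER_CUBIC))
E
```

```text
fl [ 0.4662 -0.0899  0.19  ]
fr [ 0.6498 -0.1079  0.19  ]
rl [ 0.4536 -0.2178  0.19  ]
rr [ 0.6373 -0.2349  0.19  ]
fli [ 0.4767 -0.0904  0.19  ]
fri [ 0.6391 -0.1074  0.19  ]
```

View pics/w3c.png

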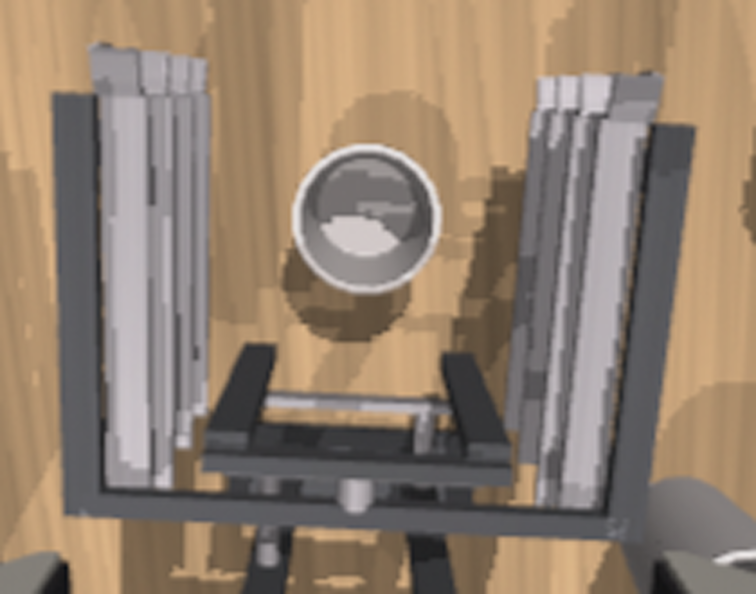

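```bash
python3 - <<'E'
from h import *
import pickle
P=pickle.load(open('P3.pkl','rb'))
o=lambda x,y:(150+(x+.5)/3.6-.5,75+(y+.5)/3.6-.5)
for z in(.18,.19):
  a,b,c,d=[atz(P,o(*p),z) for p in((52,93),(694,126),(65,515),(642,540))]
  print(z,np.linalg.norm(b-a),np.linalg.norm(d-c),(a+b)[:2]/2,(c+d)[:2]/2,np.degrees(np.arctan2((b-a)[1],(b-a)[0])),np.degrees(np.arctan2((d-c)[1],(d-c)[0])))
for z in(.07,):
  lf,rf,lb,rb=[atz(P,o(*p),z) for p in((210,95),(536,118),(208,405),(513,428))]
  n=np.array([np.cos(np.radians(-5.6)),np.sin(np.radians(-5.6)),0])
  for a,b in((lf,rf),(lb,rb)): print('ledge',a[:2],b[:2],(b-a)@n,(a+b)[:2]/2)
# model projection overlay
yaw=np.radians(-95.6); x=np.array([np.cos(yaw),np.sin(yaw),0]); y=np.array([-np.sin(yaw),np.cos(yaw),0])
for M in ((.5555,-.098),):
  for yy in(-.095,.095,-.063,.063):
    for zz in(.18,.07):
      for xx in(-.014,0,.13): 
        p=proj(P,np.array([*M,0])+x*xx+y*yy+[0,0,zz])[0]; print(yy,zz,xx,((p-[150,75]+.5)*3.6).round())
E
```

```text
0.18 0.19031105524079628 0.1904226875144647 [ 0.55727425 -0.09851793] [ 0.54464849 -0.23078428] -5.66269525445732 -5.518326195151869
0.19 0.18482349322292937 0.18493190661357395 [ 0.55715612 -0.09833597] [ 0.54489441 -0.22678846] -5.662695254457317 -5.518326195151867
ledge [ 0.49503499 -0.09192081] [ 0.62150098 -0.10680497] 0.12731485758237993 [ 0.55826799 -0.09936289]
ledge [ 0.48324525 -0.21650344] [ 0.6111536  -0.23297655] 0.12890538892256892 [ 0.54719942 -0.22474   ]
-0.095 0.18 -0.014 [45. 42.]
-0.095 0.18 0 [47. 92.]
-0.095 0.18 0.13 [ 59. 506.]
-0.095 0.07 -0.014 [122.  54.]
-0.095 0.07 0 [122.  91.]
-0.095 0.07 0.13 [126. 413.]
0.095 0.18 -0.014 [694.  75.]
0.095 0.18 0 [688. 125.]
0.095 0.18 0.13 [636. 532.]
0.095 0.07 -0.014 [614.  79.]
0.095 0.07 0 [610. 116.]
0.095 0.07 0.13 [576. 434.]
-0.063 0.18 -0.014 [155.  48.]
-0.063 0.18 0 [156.  98.]
-0.063 0.18 0.13 [157. 510.]
-0.063 0.07 -0.014 [205.  58.]
-0.063 0.07 0 [205.  96.]
-0.063 0.07 0.13 [202. 417.]
0.063 0.18 -0.014 [586.  70.]
0.063 0.18 0 [581. 119.]
0.063 0.18 0.13 [540. 527.]
0.063 0.07 -0.014 [531.  74.]
0.063 0.07 0 [528. 112.]
0.063 0.07 0.13 [500. 430.]
```

Emit:
move_arm:
  motion:
    - {"dx": 0.574,"dy": -0.11,"dz": 0.2,"ax": 0,"ay": 0,"az": -0.19,"hand": 0}
    - {"dx": 0.574,"dy": -0.11,"dz": 0.2,"ax": 0,"ay": 0,"az": -0.19,"hand": 0}
    - {"dx": 0.574,"dy": -0.11,"dz": 0.2,"ax": 0,"ay": 0,"az": -0.19,"hand": 0}
    - {"dx": 0.574,"dy": -0.11,"dz": 0.2,"ax": 0,"ay": 0,"az": -0.19,"hand": 0}
    - {"dx": 0.574,"dy": -0.11,"dz": 0.2,"ax": 0,"ay": 0,"az": -0.19,"hand": 0}
    - {"dx": 0.574,"dy": -0.11,"dz": 0.2,"ax": 0,"ay": 0,"az": -0.19,"hand": 0}
    - {"dx": 0.574,"dy": -0.11,"dz": 0.2,"ax": 0,"ay": 0,"az": -0.19,"hand": 0}
    - {"dx": 0.574,"dy": -0.11,"dz": 0.2,"ax": 0,"ay": 0,"az": -0.19,"hand": 0}
    - {"dx": 0.574,"dy": -0.11,"dz": 0.2,"ax": 0,"ay": 0,"az": -0.19,"hand": 0}
    - {"dx": 0.574,"dy": -0.11,"dz": 0.2,"ax": 0,"ay": 0,"az": -0.19,"hand": 0}

```text
time_s: 5.33
position: [0.4911, 0.2237, 0.225]
tool_rot: [0.617, 0.787, 0.0, 0.0]
force: [0.9, 0.1, 0.2]
grip_width: 0.0931
grip_force: 0.0
```

```bash
python3 - <<'E'
from h import *
s=observe();print(s['position'],np.abs(s['qvel']).max())
plan([.481,.295,.1],13.65)
E
```

```text
[0.49106273 0.22369967 0.22503433] 0.8716740607491504
d [0.0895 0.009  0.1563] a [ 0.0004 -0.0001  0.0019] rows 3.4601066925780137 0.02304910634872154
```

Emit:
move_arm:
  motion:
    - {"dx": 0.045,"dy": 0.005,"dz": 0.075,"ax": 0,"ay": 0,"az": 0,"hand": 0}
    - {"dx": 0.09,"dy": 0.009,"dz": 0.13,"ax": 0,"ay": 0,"az": 0,"hand": 0}
    - {"dx": 0.09,"dy": 0.009,"dz": 0.156,"ax": 0,"ay": 0,"az": 0,"hand": 0}
    - {"dx": 0.09,"dy": 0.009,"dz": 0.156,"ax": 0,"ay": 0,"az": 0,"hand": 0}
    - {"dx": 0.09,"dy": 0.009,"dz": 0.156,"ax": 0,"ay": 0,"az": 0,"hand": 0}
    - {"dx": 0.09,"dy": 0.009,"dz": 0.156,"ax": 0,"ay": 0,"az": 0,"hand": 0}
    - {"dx": 0.09,"dy": 0.009,"dz": 0.156,"ax": 0,"ay": 0,"az": 0,"hand": 0}
    - {"dx": 0.09,"dy": 0.009,"dz": 0.156,"ax": 0,"ay": 0,"az": 0,"hand": 0}
    - {"dx": 0.09,"dy": 0.009,"dz": 0.156,"ax": 0,"ay": 0,"az": 0,"hand": 0}
    - {"dx": 0.09,"dy": 0.009,"dz": 0.156,"ax": 0,"ay": 0,"az": 0,"hand": 0}

```text
time_s: 6.17
position: [0.4827, 0.2926, 0.1018]
tool_rot: [0.618, 0.786, 0.001, 0.0]
force: [0.0, 0.0, -0.5]
grip_width: 0.0929
grip_force: 0.0
```

```bash
python3 - <<'E'
from h import *
s=observe();print(s['position'],np.abs(s['qvel']).max())
P,im=shot('wrist','w4')
for p in ([.481,.295,.026],[.481+.0047,.295-.0194,.045],[.481-.0047,.295+.0194,.045]): print(proj(P,p))
for q in ('sheet_tab',):
    for r in cams.tip_of('wrist',q)[:2]: print(q,np.round(r['position'],1),round(r['confidence'],2),atz(P,r['position'],.026))
plan([.481,.295,.01],13.65)
cv2.imwrite('pics/w4c.png',cv2.resize(im[150:350,150:370],None,fx=2.5,fy=2.5)[:,:,::-1])
E
```

```text
[0.48270892 0.29263176 0.10177084] 0.008556049046187982
[[247.84932802 199.40924234]]
[[247.77515995 231.60856267]]
[[247.7295404  181.42388146]]
sheet_tab [244.4 200.2] 0.75 [0.47843882 0.29368563 0.026     ]
d [ 0.0032 -0.0012  0.1141] a [ 0.0007 -0.0002  0.0008] rows 2.189959549294874 0.013111632184739097
```

View pics/w4c.png

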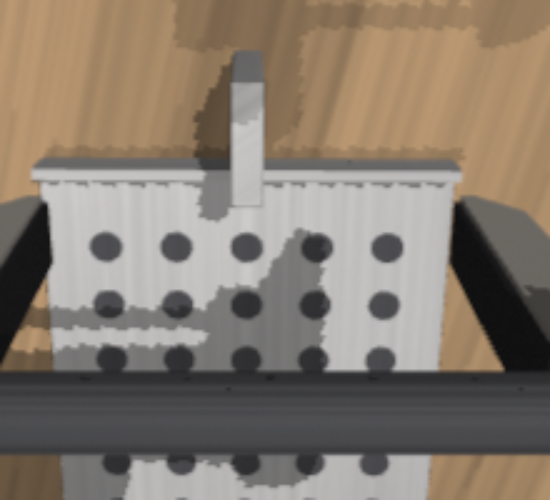

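The close crop shows the tab top from (248.8,183) to (248.8,232) in picture pixels, against a prediction of (247.8,181) to (247.8,232). That is the sheet's tab, centred between the fingers. Descending and gripping.

Emit:
move_arm:
  motion:
    - {"dx": 0.003,"dy": 0,"dz": 0.04,"ax": 0,"ay": 0,"az": 0,"hand": 0}
    - {"dx": 0.003,"dy": 0,"dz": 0.075,"ax": 0,"ay": 0,"az": 0,"hand": 0}
    - {"dx": 0.003,"dy": 0,"dz": 0.1,"ax": 0,"ay": 0,"az": 0,"hand": 0}
    - {"dx": 0.003,"dy": 0,"dz": 0.113,"ax": 0,"ay": 0,"az": 0,"hand": 0}
    - {"dx": 0.003,"dy": 0,"dz": 0.113,"ax": 0,"ay": 0,"az": 0,"hand": 0.5}
    - {"dx": 0.003,"dy": 0,"dz": 0.113,"ax": 0,"ay": 0,"az": 0,"hand": 0.7}
    - {"dx": 0.003,"dy": 0,"dz": 0.113,"ax": 0,"ay": 0,"az": 0,"hand": 0.8}
    - {"dx": 0.003,"dy": 0,"dz": 0.113,"ax": 0,"ay": 0,"az": 0,"hand": 1}
    - {"dx": 0.003,"dy": 0,"dz": 0.113,"ax": 0,"ay": 0,"az": 0,"hand": 1}
    - {"dx": 0.003,"dy": 0,"dz": 0.113,"ax": 0,"ay": 0,"az": 0,"hand": 1}
  newtons: 40

```text
time_s: 7.1
position: [0.4819, 0.2954, 0.011]
tool_rot: [0.617, 0.787, 0.001, 0.0]
force: [-0.6, 0.1, -0.5]
grip_width: 0.0577
grip_force: 0.0
```

```bash
python3 - <<'E'
from h import *
s=observe();print(s['position'],s['tool_rot'],s['force'],s['grip_width'],s['grip_force'])
E
```

```text
[0.48187108 0.2953716  0.01098086] [6.17358588e-01 7.86681648e-01 5.39541676e-04 2.59231580e-04] [-0.58354158  0.12726281 -0.4634547 ] 0.057699860770639294 0.0
```

Emit:
move_arm:
  motion:
    - {"dx": 0,"dy": 0,"dz": 0,"ax": 0,"ay": 0,"az": 0,"hand": 1}
    - {"dx": 0,"dy": 0,"dz": 0,"ax": 0,"ay": 0,"az": 0,"hand": 1}
    - {"dx": 0,"dy": 0,"dz": 0,"ax": 0,"ay": 0,"az": 0,"hand": 1}
    - {"dx": 0,"dy": 0,"dz": 0,"ax": 0,"ay": 0,"az": 0,"hand": 1}
    - {"dx": 0,"dy": 0,"dz": 0,"ax": 0,"ay": 0,"az": 0,"hand": 1}
    - {"dx": 0,"dy": 0,"dz": 0,"ax": 0,"ay": 0,"az": 0,"hand": 1}
    - {"dx": 0,"dy": 0,"dz": 0,"ax": 0,"ay": 0,"az": 0,"hand": 1}
    - {"dx": 0,"dy": 0,"dz": 0,"ax": 0,"ay": 0,"az": 0,"hand": 1}
    - {"dx": 0,"dy": 0,"dz": 0,"ax": 0,"ay": 0,"az": 0,"hand": 1}
    - {"dx": 0,"dy": 0,"dz": 0,"ax": 0,"ay": 0,"az": 0,"hand": 1}

```text
time_s: 7.93
position: [0.4814, 0.2952, 0.0102]
tool_rot: [0.617, 0.787, -0.0, -0.0]
force: [-1.2, -0.3, -0.3]
grip_width: 0.0098
grip_force: 40.0
```

```bash
python3 - <<'E'
from h import *
s=observe();print(s['position'],s['tool_rot'],s['force'],s['grip_width'],s['grip_force'])
E
```

```text
[0.48144168 0.29517708 0.01019143] [ 6.17402738e-01  7.86647222e-01 -6.65192699e-05 -5.44072564e-05] [-1.19761056 -0.2861524  -0.32511012] 0.009786094556019156 39.986811876297
```

```bash
python3 - <<'E'
from h import *
plan([.4814,.2952,.11],-5.5)
plan([.580,.139,.11],-5.5)
E
```

```text
d [ 0.000e+00 -1.000e-04 -1.248e-01] a [-1.000e-04  0.000e+00  2.239e-01] rows 2.3934911498649165 2.688068532838796
d [-0.2189  0.0733 -0.1248] a [-1.000e-04  0.000e+00  2.239e-01] rows 5.034073688612374 2.688068532838796
```

Emit:
move_arm:
  motion:
    - {"dx": 0,"dy": 0,"dz": 0,"ax": 0,"ay": 0,"az": 0,"hand": 1}
    - {"dx": 0,"dy": 0,"dz": -0.01,"ax": 0,"ay": 0,"az": 0,"hand": 1}
    - {"dx": 0,"dy": 0,"dz": -0.02,"ax": 0,"ay": 0,"az": 0,"hand": 1}
    - {"dx": 0,"dy": 0,"dz": -0.04,"ax": 0,"ay": 0,"az": 0,"hand": 1}
    - {"dx": 0,"dy": 0,"dz": -0.06,"ax": 0,"ay": 0,"az": 0,"hand": 1}
    - {"dx": 0,"dy": 0,"dz": -0.08,"ax": 0,"ay": 0,"az": 0,"hand": 1}
    - {"dx": 0,"dy": 0,"dz": -0.1,"ax": 0,"ay": 0,"az": 0,"hand": 1}
    - {"dx": 0,"dy": 0,"dz": -0.12,"ax": 0,"ay": 0,"az": 0,"hand": 1}
    - {"dx": 0,"dy": 0,"dz": -0.125,"ax": 0,"ay": 0,"az": 0,"hand": 1}
    - {"dx": 0,"dy": 0,"dz": -0.125,"ax": 0,"ay": 0,"az": 0,"hand": 1}
  newtons: 60

```text
time_s: 8.77
position: [0.4821, 0.2955, 0.1117]
tool_rot: [0.617, 0.787, 0.001, 0.001]
force: [-0.2, 0.0, -3.5]
grip_width: 0.0096
grip_force: 60.0
```

```bash
python3 - <<'E'
from h import *
s=observe();print(s['position'],s['tool_rot'],s['force'],s['torque'],s['grip_width'],s['grip_force'])
plan([.580,.139,.11],-5.5)
E
```

```text
[0.48214094 0.2955167  0.11169352] [6.17378661e-01 7.86664929e-01 1.24957664e-03 5.62819934e-04] [-0.18856441  0.01651645 -3.48883544] [0.17350143 0.05902933 0.02953242] 0.009641572730387965 59.99151170253754
d [-0.2191  0.0723  0.0022] a [ 0.0017 -0.0007  0.224 ] rows 4.426831362784002 2.688634901964139
```

Emit:
move_arm:
  motion:
    - {"dx": -0.02,"dy": 0.007,"dz": 0,"ax": 0,"ay": 0,"az": 0.02,"hand": 1}
    - {"dx": -0.05,"dy": 0.017,"dz": 0,"ax": 0,"ay": 0,"az": 0.05,"hand": 1}
    - {"dx": -0.085,"dy": 0.028,"dz": 0,"ax": 0,"ay": 0,"az": 0.085,"hand": 1}
    - {"dx": -0.12,"dy": 0.04,"dz": 0,"ax": 0,"ay": 0,"az": 0.12,"hand": 1}
    - {"dx": -0.155,"dy": 0.051,"dz": 0,"ax": 0,"ay": 0,"az": 0.16,"hand": 1}
    - {"dx": -0.185,"dy": 0.061,"dz": 0,"ax": 0,"ay": 0,"az": 0.19,"hand": 1}
    - {"dx": -0.205,"dy": 0.068,"dz": 0,"ax": 0,"ay": 0,"az": 0.21,"hand": 1}
    - {"dx": -0.215,"dy": 0.071,"dz": 0,"ax": 0.001,"ay": 0,"az": 0.22,"hand": 1}
    - {"dx": -0.219,"dy": 0.072,"dz": 0.001,"ax": 0.001,"ay": 0,"az": 0.224,"hand": 1}
    - {"dx": -0.219,"dy": 0.072,"dz": 0.001,"ax": 0.001,"ay": 0,"az": 0.224,"hand": 1}

```text
time_s: 9.6
position: [0.5787, 0.1386, 0.1086]
tool_rot: [0.74, 0.672, -0.001, -0.001]
force: [0.3, -0.0, -2.7]
grip_width: 0.0094
grip_force: 60.0
```

```bash
python3 - <<'E'
from h import *
s=observe();print(s['position'],s['tool_rot'],s['force'],s['torque'],s['grip_width'],np.abs(s['qvel']).max())
import pickle
for c in('top','scene','wrist'):
    P,im=shot(c,'5'+c); pickle.dump(P,open(f'P5{c}.pkl','wb'))
    # predicted sheet corners
    t=s['position']; r=R.from_quat(s['tool_rot'])
    for n,(x,y,z) in dict(rl=(87.5,75,5),rr=(87.5,-75,5),fl=(-87.5,75,13),fr=(-87.5,-75,13),t1=(-127.5,0,45),t2=(-87.5,0,45)).items():
        v=np.array([x+107.5,y,z-10.2])/1e3; X=t+r.apply([-v[0],v[1],-v[2]]); print(c,n,X.round(4),proj(P,X)[0].round(1))
a=cv2.imread('pics/5top.png')[120:280,90:400]; cv2.imwrite('pics/5topc.png',cv2.resize(a,None,fx=2.5,fy=2.5,interpolation=cv2.INTER_CUBIC))
E
```

```text
[0.57870885 0.1386034  0.10864151] [ 0.74026381  0.6723152  -0.00104107 -0.00083153] [ 0.3004713  -0.00301785 -2.69502395] [0.14261572 0.06778347 0.00317758] 0.009371360361144833 0.025080661571479812
top rl [ 0.6346 -0.0627  0.1033] [274.  151.7]
top rr [ 0.4853 -0.0483  0.1037] [270.1 213.4]
top fl [0.6515 0.1115 0.1113] [201.3 145.7]
top fr [0.5021 0.1259 0.1116] [196.1 208.3]
top t1 [0.5807 0.1585 0.1434] [179.3 173.5]
top t2 [0.5769 0.1187 0.1434] [196.9 174.8]
scene rl [ 0.6346 -0.0627  0.1033] [212.6 237.1]
scene rr [ 0.4853 -0.0483  0.1037] [241.5 188. ]
scene fl [0.6515 0.1115 0.1113] [285.2 265.5]
scene fr [0.5021 0.1259 0.1116] [309.3 211.4]
scene t1 [0.5807 0.1585 0.1434] [316.7 236.9]
scene t2 [0.5769 0.1187 0.1434] [299.2 230. ]
wrist rl [ 0.6346 -0.0627  0.1033] [346.5 470.6]
wrist rr [ 0.4853 -0.0483  0.1037] [153.4 470.7]
wrist fl [0.6515 0.1115 0.1113] [376.7 277.8]
wrist fr [0.5021 0.1259 0.1116] [123.7 277.7]
wrist t1 [0.5807 0.1585 0.1434] [250.5 238.9]
wrist t2 [0.5769 0.1187 0.1434] [250.4 312.9]
```

View pics/5topc.png

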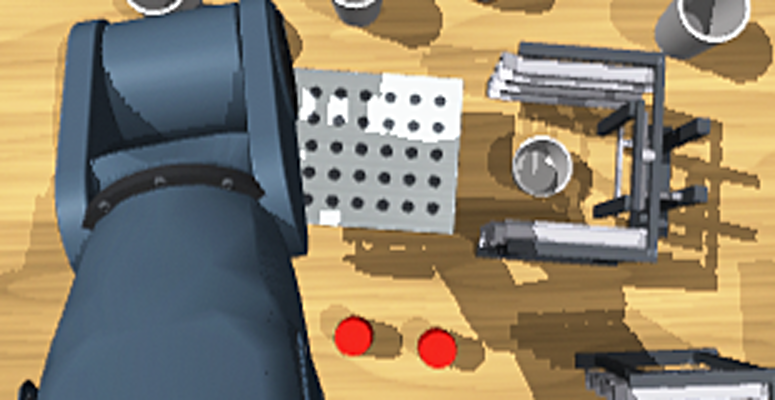

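View pics/5wrist.png

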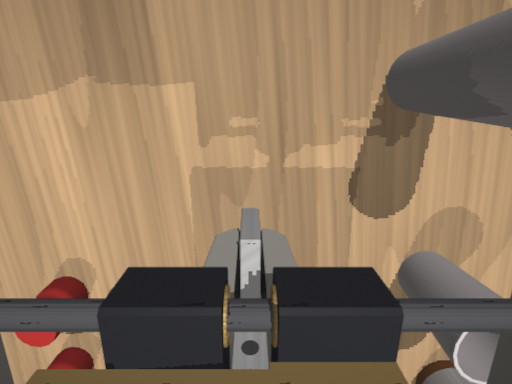

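Top crop: the sheet is level with the mouth, with rear corners at (462,78) and (456,233). The rack's frame corners are (520,45), (663,55) and (655,260). The wrist view shows only the tab between the pads at (250,250). I'll fit the sheet and rack edges numerically in the top and scene pictures.

```bash
cat >> h.py <<'E'
def edge(im,p,q,w=5,n=40,f=(.06,.94)):
    """sub-pixel line near segment p-q -> refined end points"""
    p,q=np.array(p,float),np.array(q,float); t=(q-p)/np.linalg.norm(q-p); nrm=np.array([-t[1],t[0]])
    s=np.arange(-w,w+.01,.25); pts=[]
    for a in np.linspace(*f,n):
        c=p+(q-p)*a; xy=(c+s[:,None]*nrm).astype(np.float32)
        v=cv2.remap(im.astype(np.float32),xy[None,:,0],xy[None,:,1],cv2.INTER_LINEAR)[0]
        g=np.abs(cv2.GaussianBlur(np.gradient(v,axis=0).sum(1),(1,5),1).ravel()); k=g.argmax()
        if g[k]>4: pts.append(c+s[k]*nrm)
    l=cv2.fitLine(np.array(pts,np.float32),cv2.DIST_HUBER,0,.01,.01).ravel()
    d,o=l[:2],l[2:]; res=np.abs(np.cross(np.array(pts)-o,d)); 
    return o+d*((p-o)@d),o+d*((q-o)@d),np.median(res),len(pts)
def meet(a,b):
    (p,q),(r,s)=a[:2],b[:2]; t=np.linalg.solve(np.c_[q-p,r-s],r-p); return p+t[0]*(q-p)
E
python3 - <<'E' 2>/dev/null
from h import *
import pickle
for c,rl,rr,fl,fr in(('top',(274.9,151.2),(272.3,213.2),(212,148),(213,211)),('scene',(212.6,237.1),(241.5,188),(285.2,265.5),(309.3,211.4))):
    P=pickle.load(open(f'P5{c}.pkl','rb')); im=cv2.imread(f'pics/5{c}.png')
    a=edge(im,rl,rr); b=edge(im,rl,fl,f=(.05,.95 if c=='top' else .5)); d=edge(im,rr,fr,f=(.05,.95 if c=='top' else .5))
    A,B=meet(a,b),meet(a,d); print(c,a[2:],b[2:],d[2:],A,B)
    for z in(.094,.099,.104): X,Y=atz(P,A,z),atz(P,B,z);print(z,X,Y,np.linalg.norm(X-Y),np.degrees(np.arctan2(*(X-Y)[1::-1])), 'sides',[np.degrees(np.arctan2(*(atz(P,e[0],z)-atz(P,e[1],z))[1::-1])) for e in(b,d)])
    pickle.dump((A,B),open(f'c{c}.pkl','wb'))
# triangulate
for i in(0,1):
    rays=[ray(pickle.load(open(f'P5{c}.pkl','rb')),pickle.load(open(f'c{c}.pkl','rb'))[i]) for c in('top','scene')]
    (e1,d1),(e2,d2)=rays; t=np.linalg.lstsq(np.c_[d1,-d2],e2-e1,rcond=None)[0]; print('tri',e1+d1*t[0],e2+d2*t[1])
# rack in top
P=pickle.load(open('P5top.pkl','rb')); im=cv2.imread('pics/5top.png')
o=lambda x,y:(90+x/2.5,120+y/2.5)
L=edge(im,o(522,43),o(660,54),w=3); Rg=edge(im,o(500,252),o(655,262),w=3); Bk=edge(im,o(664,60),o(657,258),w=3)
for n,e in zip('LRB',(L,Rg,Bk)): 
    X,Y=atz(P,e[0],.18),atz(P,e[1],.18); print(n,e[2:],X[:2],Y[:2],np.degrees(np.arctan2(*(Y-X)[1::-1])))
A,B=atz(P,meet(L,Bk),.18),atz(P,meet(Rg,Bk),.18); print(A,B,np.linalg.norm(A-B),(A+B)/2)
E
```

```text
top (np.float64(0.2041611520436616), 40) (np.float64(0.2544961833630958), 40) (np.float64(0.2368160939492029), 40) [274.79371413 151.07609857] [271.01668891 213.16006416]
0.094 [ 0.63806974 -0.06551788  0.094     ] [ 0.48630722 -0.05117512  0.094     ] 0.15243875923144168 -5.398872226857584 sides [np.float64(-95.54641518091101), np.float64(-95.65567532158421)]
0.099 [ 0.6370272  -0.06510125  0.099     ] [ 0.48611846 -0.05083917  0.099     ] 0.1515811797102023 -5.398872226857589 sides [np.float64(-95.54641518091104), np.float64(-95.65567532158424)]
0.104 [ 0.63598467 -0.06468462  0.104     ] [ 0.4859297  -0.05050323  0.104     ] 0.1507236001889628 -5.398872226857587 sides [np.float64(-95.54641518091104), np.float64(-95.65567532158424)]
scene (np.float64(0.12036451590833067), 40) (np.float64(0.1329169103245338), 40) (np.float64(0.558130313759234), 40) [210.90564445 237.35308769] [240.66696872 187.61322563]
0.094 [ 0.63207778 -0.06883487  0.094     ] [ 0.47824033 -0.05319597  0.094     ] 0.15463032361473142 -5.8046693096331365 sides [np.float64(-95.25983845194433), np.float64(-94.669408
[... 318 characters left out ...]
33126 sides [np.float64(-95.25983845194433), np.float64(-94.66940801261657)]
tri [ 0.63618112 -0.06476313  0.1030578 ] [ 0.63659073 -0.06612335  0.10325655]
tri [ 0.48588608 -0.05042558  0.10515559] [ 0.48580738 -0.05015183  0.10513423]
L (np.float64(0.22713616242311455), 40) [ 0.65271405 -0.11332794] [ 0.63986348 -0.23708721] -95.9280750871328
R (np.float64(0.8994394606265196), 39) [ 0.45881245 -0.08604523] [ 0.45568579 -0.22226379] -91.31489513078104
B (np.float64(0.41289879919477046), 40) [ 0.63206649 -0.2406927 ] [ 0.45598347 -0.22263762] 174.14550360735885
[ 0.63941091 -0.24144578  0.18      ] [ 0.45567793 -0.22260629  0.18      ] 0.1846963336911443 [ 0.54754442 -0.23202603  0.18      ]
```

Sheet is level and square (yaw -95.5°, rear mid at (0.560,-0.0575)). The rack axis is at -95.5° with its mouth at about (0.5577,-0.0985), and the two cameras agree to about 0.5 mm relative. Aligning and lowering to 73.5 mm.

```bash
python3 - <<'E'
from h import *
plan([.5805,.1384,.0837],-5.5)
E
```

```text
d [-0.0013  0.0027  0.0318] a [-0.0014  0.0002  0.001 ] rows 0.6135390400578996 0.02066657746786012
```

Emit:
move_arm:
  motion:
    - {"dx": 0,"dy": 0.002,"dz": 0.008,"ax": -0.001,"ay": 0,"az": 0.001,"hand": 1}
    - {"dx": 0,"dy": 0.0025,"dz": 0.016,"ax": -0.001,"ay": 0,"az": 0.001,"hand": 1}
    - {"dx": 0,"dy": 0.0025,"dz": 0.024,"ax": -0.001,"ay": 0,"az": 0.001,"hand": 1}
    - {"dx": 0,"dy": 0.0025,"dz": 0.03,"ax": -0.001,"ay": 0,"az": 0.001,"hand": 1}
    - {"dx": 0,"dy": 0.0025,"dz": 0.032,"ax": -0.001,"ay": 0,"az": 0.001,"hand": 1}
    - {"dx": 0,"dy": 0.0025,"dz": 0.032,"ax": -0.001,"ay": 0,"az": 0.001,"hand": 1}
    - {"dx": 0,"dy": 0.0025,"dz": 0.032,"ax": -0.001,"ay": 0,"az": 0.001,"hand": 1}
    - {"dx": 0,"dy": 0.0025,"dz": 0.032,"ax": -0.001,"ay": 0,"az": 0.001,"hand": 1}
    - {"dx": 0,"dy": 0.0025,"dz": 0.032,"ax": -0.001,"ay": 0,"az": 0.001,"hand": 1}
    - {"dx": 0,"dy": 0.0025,"dz": 0.032,"ax": -0.001,"ay": 0,"az": 0.001,"hand": 1}

```text
time_s: 10.58
position: [0.5812, 0.1385, 0.084]
tool_rot: [0.741, 0.672, 0.0, 0.0]
force: [-0.9, -0.7, -2.1]
grip_width: 0.0093
grip_force: 60.0
```

```bash
cat >> h.py <<'E'
def stat(d,z,yaw=-5.5,M=(.5577,-.0985)):
    """rear-edge depth past mouth, lateral, plan to rear depth d (m)"""
    s=observe(); X=np.array([-.0958,-.9954]); Y=np.array([.9954,-.0958]); v=s['position'][:2]-M
    print('t',s['time_s'],'depth',(v@X+.197).round(4),'lat',(v@Y).round(4),'z',s['position'][2].round(4),'F rack x,y,z',(s['force'][:2]@X).round(2),(s['force'][:2]@Y).round(2),s['force'][2].round(2),'T',s['torque'].round(2),'grip',s['grip_width'].round(4),s['grip_force'].round(1))
    plan([*(np.array(M)+X*(d-.197)),z],yaw)
E
python3 -c "
from h import *
stat(-.02,.0837)
stat(.03,.0837)"
```

```text
Traceback (most recent call last):
  File "h.py", line 40, in stat
    print('t',s['time_s'],'depth',(v@X+.197).round(4),'lat',(v@Y).round(4),'z',s['position'][2].round(4),'F rack x,y,z',(s['force'][:2]@X).round(2),(s['force'][:2]@Y).round(2),s['force'][2].round(2),'T',s['torque'].round(2),'grip',s['grip_width'].round(4),s['grip_force'].round(1))
                                                                                                                                                                                                                                       ^^^^^^^^^^^^^^^^^^^^^
AttributeError: 'float' object has no attribute 'round'
```

```bash
sed -i "s/,'grip',s\['grip_width'\].round(4),s\['grip_force'\].round(1))/,'grip',s['grip_width'],s['grip_force'])/" h.py
python3 -c "
from h import *
stat(-.02,.0837)
stat(.025,.0837)"
```

```text
t 10.5833 depth -0.0412 lat 0.0007 z 0.084 F rack x,y,z 0.8 -0.79 -2.1 T [ 0.23  0.03 -0.  ] grip 0.009337895132620866 59.992114305496216
d [-0.0264 -0.0008  0.0004] a [ 0.0003  0.0001 -0.0011] rows 0.5076831086150763 0.013174732412374256
t 10.5833 depth -0.0412 lat 0.0007 z 0.084 F rack x,y,z 0.8 -0.79 -2.1 T [ 0.23  0.03 -0.  ] grip 0.009337895132620866 59.992114305496216
d [-0.0827 -0.0007  0.0004] a [ 0.0003  0.0001 -0.0011] rows 1.586593124449425 0.013174732412374256
```

Enter the flares at about 30 mm/s.

Emit:
move_arm:
  motion:
    - {"dx": -0.003,"dy": -0.001,"dz": 0,"ax": 0,"ay": 0,"az": -0.001,"hand": 1}
    - {"dx": -0.006,"dy": -0.001,"dz": 0,"ax": 0,"ay": 0,"az": -0.001,"hand": 1}
    - {"dx": -0.01,"dy": -0.001,"dz": 0,"ax": 0,"ay": 0,"az": -0.001,"hand": 1}
    - {"dx": -0.014,"dy": -0.001,"dz": 0,"ax": 0,"ay": 0,"az": -0.001,"hand": 1}
    - {"dx": -0.018,"dy": -0.001,"dz": 0,"ax": 0,"ay": 0,"az": -0.001,"hand": 1}
    - {"dx": -0.022,"dy": -0.001,"dz": 0,"ax": 0,"ay": 0,"az": -0.001,"hand": 1}
    - {"dx": -0.026,"dy": -0.001,"dz": 0,"ax": 0,"ay": 0,"az": -0.001,"hand": 1}
    - {"dx": -0.03,"dy": -0.001,"dz": 0,"ax": 0,"ay": 0,"az": -0.001,"hand": 1}
    - {"dx": -0.034,"dy": -0.001,"dz": 0,"ax": 0,"ay": 0,"az": -0.001,"hand": 1}
    - {"dx": -0.038,"dy": -0.001,"dz": 0,"ax": 0,"ay": 0,"az": -0.001,"hand": 1}

```text
time_s: 11.42
position: [0.5773, 0.108, 0.0838]
tool_rot: [0.74, 0.672, -0.0, 0.0]
force: [0.3, -0.1, -2.0]
grip_width: 0.0098
grip_force: 60.0
```

```bash
python3 -c "
from h import *
stat(.025,.0837)"
```

```text
t 11.4167 depth -0.0104 lat -0.0003 z 0.0838 F rack x,y,z 0.08 0.31 -2.03 T [ 0.15  0.02 -0.02] grip 0.009752712767009009 59.99216973781586
d [-0.0443  0.0004  0.0002] a [ 0.      0.0002 -0.    ] rows 0.8493736451441816 0.00229560475016578
```

Emit:
move_arm:
  motion:
    - {"dx": -0.003,"dy": 0,"dz": 0,"ax": 0,"ay": 0,"az": 0,"hand": 1}
    - {"dx": -0.006,"dy": 0,"dz": 0,"ax": 0,"ay": 0,"az": 0,"hand": 1}
    - {"dx": -0.009,"dy": 0,"dz": 0,"ax": 0,"ay": 0,"az": 0,"hand": 1}
    - {"dx": -0.012,"dy": 0,"dz": 0,"ax": 0,"ay": 0,"az": 0,"hand": 1}
    - {"dx": -0.015,"dy": 0,"dz": 0,"ax": 0,"ay": 0,"az": 0,"hand": 1}
    - {"dx": -0.018,"dy": 0,"dz": 0,"ax": 0,"ay": 0,"az": 0,"hand": 1}
    - {"dx": -0.021,"dy": 0,"dz": 0,"ax": 0,"ay": 0,"az": 0,"hand": 1}
    - {"dx": -0.024,"dy": 0,"dz": 0,"ax": 0,"ay": 0,"az": 0,"hand": 1}
    - {"dx": -0.027,"dy": 0,"dz": 0,"ax": 0,"ay": 0,"az": 0,"hand": 1}
    - {"dx": -0.03,"dy": 0,"dz": 0,"ax": 0,"ay": 0,"az": 0,"hand": 1}

```text
time_s: 12.25
position: [0.575, 0.0842, 0.0838]
tool_rot: [0.74, 0.672, -0.0, 0.0]
force: [-0.0, -1.7, -1.8]
grip_width: 0.0097
grip_force: 60.0
```

```bash
python3 -c "
from h import *
stat(.06,.0837)"
```

```text
t 12.25 depth 0.0134 lat -0.0003 z 0.0838 F rack x,y,z 1.71 0.16 -1.83 T [0.21 0.07 0.02] grip 0.009699833297725443 59.99216079711914
d [-0.0582  0.0004  0.0001] a [-0.      0.0002  0.    ] rows 1.116478211608762 0.0019047066248672965
```

Emit:
move_arm:
  motion:
    - {"dx": -0.005,"dy": 0,"dz": 0,"ax": 0,"ay": 0,"az": 0,"hand": 1}
    - {"dx": -0.01,"dy": 0,"dz": 0,"ax": 0,"ay": 0,"az": 0,"hand": 1}
    - {"dx": -0.015,"dy": 0,"dz": 0,"ax": 0,"ay": 0,"az": 0,"hand": 1}
    - {"dx": -0.02,"dy": 0,"dz": 0,"ax": 0,"ay": 0,"az": 0,"hand": 1}
    - {"dx": -0.025,"dy": 0,"dz": 0,"ax": 0,"ay": 0,"az": 0,"hand": 1}
    - {"dx": -0.03,"dy": 0,"dz": 0,"ax": 0,"ay": 0,"az": 0,"hand": 1}
    - {"dx": -0.035,"dy": 0,"dz": 0,"ax": 0,"ay": 0,"az": 0,"hand": 1}
    - {"dx": -0.04,"dy": 0,"dz": 0,"ax": 0,"ay": 0,"az": 0,"hand": 1}
    - {"dx": -0.045,"dy": 0,"dz": 0,"ax": 0,"ay": 0,"az": 0,"hand": 1}
    - {"dx": -0.05,"dy": 0,"dz": 0,"ax": 0,"ay": 0,"az": 0,"hand": 1}

```text
time_s: 13.08
position: [0.5711, 0.0442, 0.0838]
tool_rot: [0.74, 0.672, -0.0, 0.0]
force: [-0.6, -0.1, -3.4]
grip_width: 0.0095
grip_force: 60.0
```

```bash
python3 -c "
from h import *
stat(.085,.0837)
P,im=shot('scene'); cv2.imwrite('pics/6scene.png',cv2.resize(im[120:290,120:340],None,fx=3.5,fy=3.5,interpolation=cv2.INTER_CUBIC)[:,:,::-1])
shot('top','6top')"
```

```text
t 13.0833 depth 0.0537 lat -0.0003 z 0.0838 F rack x,y,z 0.18 -0.57 -3.36 T [0.19 0.06 0.03] grip 0.00948210388907235 59.992250204086304
d [-0.0392  0.0004  0.0002] a [-0.      0.0002 -0.    ] rows 0.751182454805755 0.0022196467862166144
```

View pics/6scene.png

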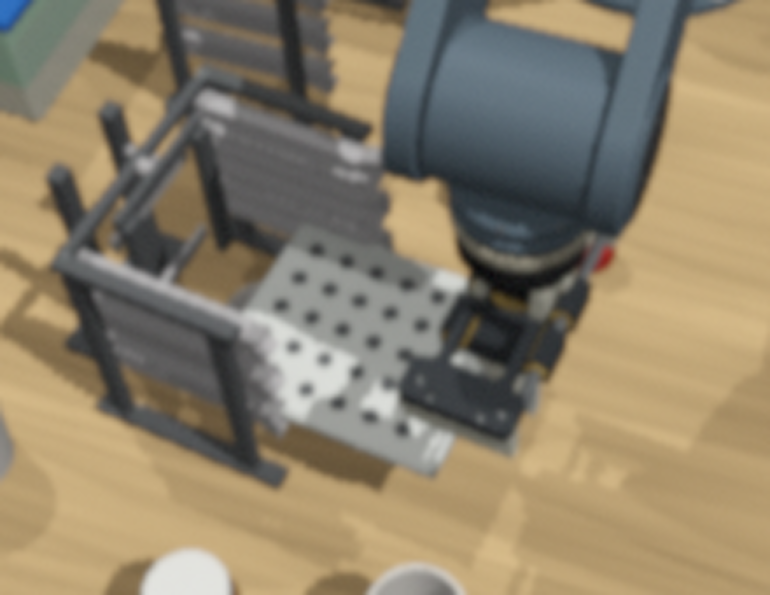

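The sheet sits between the lowest pair of rails (rear edge around (250,300) in the crop), with the upper channels empty above it and no contact force. Lowering it onto the ledges.

Emit:
move_arm:
  motion:
    - {"dx": -0.002,"dy": 0,"dz": 0.0005,"ax": 0,"ay": 0,"az": 0,"hand": 1}
    - {"dx": -0.004,"dy": 0,"dz": 0.001,"ax": 0,"ay": 0,"az": 0,"hand": 1}
    - {"dx": -0.006,"dy": 0,"dz": 0.0015,"ax": 0,"ay": 0,"az": 0,"hand": 1}
    - {"dx": -0.008,"dy": 0,"dz": 0.002,"ax": 0,"ay": 0,"az": 0,"hand": 1}
    - {"dx": -0.01,"dy": 0,"dz": 0.0025,"ax": 0,"ay": 0,"az": 0,"hand": 1}
    - {"dx": -0.012,"dy": 0,"dz": 0.003,"ax": 0,"ay": 0,"az": 0,"hand": 1}
    - {"dx": -0.014,"dy": 0,"dz": 0.0035,"ax": 0,"ay": 0,"az": 0,"hand": 1}
    - {"dx": -0.016,"dy": 0,"dz": 0.0035,"ax": 0,"ay": 0,"az": 0,"hand": 1}
    - {"dx": -0.018,"dy": 0,"dz": 0.0035,"ax": 0,"ay": 0,"az": 0,"hand": 1}
    - {"dx": -0.02,"dy": 0,"dz": 0.0035,"ax": 0,"ay": 0,"az": 0,"hand": 1}

```text
time_s: 14.02
position: [0.5696, 0.0285, 0.081]
tool_rot: [0.74, 0.672, -0.0, 0.0]
force: [-0.2, -0.5, -3.0]
grip_width: 0.01
grip_force: 60.0
```

```bash
python3 -c "
from h import *
stat(.09,.0807)"
```

```text
t 14.0167 depth 0.0694 lat -0.0003 z 0.081 F rack x,y,z 0.56 -0.12 -2.95 T [ 0.15  0.09 -0.  ] grip 0.009972001090735642 59.99217867851257
d [-0.0258  0.0004  0.0004] a [ 0.      0.0002 -0.    ] rows 0.4941714167410921 0.0019490554663398676
```

Emit:
move_arm:
  motion:
    - {"dx": -0.002,"dy": 0,"dz": 0.0002,"ax": 0,"ay": 0,"az": 0,"hand": 1}
    - {"dx": -0.004,"dy": 0,"dz": 0.0004,"ax": 0,"ay": 0,"az": 0,"hand": 1}
    - {"dx": -0.006,"dy": 0,"dz": 0.0006,"ax": 0,"ay": 0,"az": 0,"hand": 1}
    - {"dx": -0.008,"dy": 0,"dz": 0.0008,"ax": 0,"ay": 0,"az": 0,"hand": 1}
    - {"dx": -0.01,"dy": 0,"dz": 0.001,"ax": 0,"ay": 0,"az": 0,"hand": 1}
    - {"dx": -0.012,"dy": 0,"dz": 0.001,"ax": 0,"ay": 0,"az": 0,"hand": 1}
    - {"dx": -0.014,"dy": 0,"dz": 0.001,"ax": 0,"ay": 0,"az": 0,"hand": 1}
    - {"dx": -0.016,"dy": 0,"dz": 0.001,"ax": 0,"ay": 0,"az": 0,"hand": 1}
    - {"dx": -0.018,"dy": 0,"dz": 0.001,"ax": 0,"ay": 0,"az": 0,"hand": 1}
    - {"dx": -0.02,"dy": 0,"dz": 0.001,"ax": 0,"ay": 0,"az": 0,"hand": 1}

```text
time_s: 14.85
position: [0.5681, 0.0126, 0.0803]
tool_rot: [0.74, 0.672, -0.0, 0.0]
force: [1.1, 0.9, -1.5]
grip_width: 0.0095
grip_force: 60.0
```

```bash
python3 -c "
from h import *
stat(.095,.0802)"
```

```text
t 14.85 depth 0.0854 lat -0.0003 z 0.0803 F rack x,y,z -0.98 1.02 -1.48 T [0.09 0.11 0.02] grip 0.009482114906385375 59.9924111366272
d [-0.012   0.0004  0.0001] a [0.     0.0002 0.    ] rows 0.2306729626463333 0.0023172141804103917
```

Emit:
move_arm:
  motion:
    - {"dx": -0.001,"dy": 0,"dz": 0,"ax": 0,"ay": 0,"az": 0,"hand": 1}
    - {"dx": -0.002,"dy": 0,"dz": 0,"ax": 0,"ay": 0,"az": 0,"hand": 1}
    - {"dx": -0.003,"dy": 0,"dz": 0,"ax": 0,"ay": 0,"az": 0,"hand": 1}
    - {"dx": -0.004,"dy": 0,"dz": 0,"ax": 0,"ay": 0,"az": 0,"hand": 1}
    - {"dx": -0.005,"dy": 0,"dz": 0,"ax": 0,"ay": 0,"az": 0,"hand": 1}
    - {"dx": -0.006,"dy": 0,"dz": 0,"ax": 0,"ay": 0,"az": 0,"hand": 1}
    - {"dx": -0.007,"dy": 0,"dz": 0,"ax": 0,"ay": 0,"az": 0,"hand": 1}
    - {"dx": -0.008,"dy": 0,"dz": 0,"ax": 0,"ay": 0,"az": 0,"hand": 1}
    - {"dx": -0.009,"dy": 0,"dz": 0,"ax": 0,"ay": 0,"az": 0,"hand": 1}
    - {"dx": -0.01,"dy": 0,"dz": 0,"ax": 0,"ay": 0,"az": 0,"hand": 1}

```text
time_s: 15.68
position: [0.5673, 0.0047, 0.0802]
tool_rot: [0.74, 0.672, -0.0, 0.0]
force: [0.1, 1.5, -1.6]
grip_width: 0.0097
grip_force: 60.0
```

```bash
python3 -c "
from h import *
stat(.1,.0802)"
```

```text
t 15.6833 depth 0.0933 lat -0.0003 z 0.0802 F rack x,y,z -1.46 0.0 -1.65 T [ 0.11  0.   -0.  ] grip 0.009703980509700475 59.992743730545044
d [-0.0084  0.0004  0.    ] a [ 0.      0.0002 -0.    ] rows 0.16048072234205124 0.0020572028255589317
```

Emit:
move_arm:
  motion:
    - {"dx": -0.0005,"dy": 0,"dz": 0,"ax": 0,"ay": 0,"az": 0,"hand": 1}
    - {"dx": -0.001,"dy": 0,"dz": 0,"ax": 0,"ay": 0,"az": 0,"hand": 1}
    - {"dx": -0.0015,"dy": 0,"dz": 0,"ax": 0,"ay": 0,"az": 0,"hand": 1}
    - {"dx": -0.002,"dy": 0,"dz": 0,"ax": 0,"ay": 0,"az": 0,"hand": 1}
    - {"dx": -0.0025,"dy": 0,"dz": 0,"ax": 0,"ay": 0,"az": 0,"hand": 1}
    - {"dx": -0.003,"dy": 0,"dz": 0,"ax": 0,"ay": 0,"az": 0,"hand": 1}
    - {"dx": -0.0035,"dy": 0,"dz": 0,"ax": 0,"ay": 0,"az": 0,"hand": 1}
    - {"dx": -0.004,"dy": 0,"dz": 0,"ax": 0,"ay": 0,"az": 0,"hand": 1}
    - {"dx": -0.004,"dy": 0,"dz": 0,"ax": 0,"ay": 0,"az": 0,"hand": 1}
    - {"dx": -0.004,"dy": 0,"dz": 0,"ax": 0,"ay": 0,"az": 0,"hand": 1}

```text
time_s: 16.52
position: [0.567, 0.0015, 0.0802]
tool_rot: [0.74, 0.672, -0.0, 0.0]
force: [0.4, -0.6, -0.7]
grip_width: 0.0099
grip_force: 60.0
```

Emit:
move_arm:
  motion:
    - {"dx": -0.0005,"dy": 0,"dz": 0,"ax": 0,"ay": 0,"az": 0,"hand": 1}
    - {"dx": -0.001,"dy": 0,"dz": 0,"ax": 0,"ay": 0,"az": 0,"hand": 1}
    - {"dx": -0.0015,"dy": 0,"dz": 0,"ax": 0,"ay": 0,"az": 0,"hand": 1}
    - {"dx": -0.002,"dy": 0,"dz": 0,"ax": 0,"ay": 0,"az": 0,"hand": 1}
    - {"dx": -0.0025,"dy": 0,"dz": 0,"ax": 0,"ay": 0,"az": 0,"hand": 1}
    - {"dx": -0.003,"dy": 0,"dz": 0,"ax": 0,"ay": 0,"az": 0,"hand": 1}
    - {"dx": -0.0033,"dy": 0,"dz": 0,"ax": 0,"ay": 0,"az": 0,"hand": 1}
    - {"dx": -0.0033,"dy": 0,"dz": 0,"ax": 0,"ay": 0,"az": 0,"hand": 1}
    - {"dx": -0.0033,"dy": 0,"dz": 0,"ax": 0,"ay": 0,"az": 0,"hand": 1}
    - {"dx": -0.0033,"dy": 0,"dz": 0,"ax": 0,"ay": 0,"az": 0,"hand": 1}

```text
time_s: 17.35
position: [0.5668, -0.0011, 0.0802]
tool_rot: [0.74, 0.672, -0.0, 0.0]
force: [-0.2, -0.5, -2.5]
grip_width: 0.0096
grip_force: 60.0
```

Emit:
move_arm:
  motion:
    - {"dx": -0.0005,"dy": 0,"dz": 0,"ax": 0,"ay": 0,"az": 0,"hand": 1}
    - {"dx": -0.001,"dy": 0,"dz": 0,"ax": 0,"ay": 0,"az": 0,"hand": 1}
    - {"dx": -0.0015,"dy": 0,"dz": 0,"ax": 0,"ay": 0,"az": 0,"hand": 1}
    - {"dx": -0.002,"dy": 0,"dz": 0,"ax": 0,"ay": 0,"az": 0,"hand": 1}
    - {"dx": -0.0025,"dy": 0,"dz": 0,"ax": 0,"ay": 0,"az": 0,"hand": 1}
    - {"dx": -0.003,"dy": 0,"dz": 0,"ax": 0,"ay": 0,"az": 0,"hand": 1}
    - {"dx": -0.0033,"dy": 0,"dz": 0,"ax": 0,"ay": 0,"az": 0,"hand": 1}
    - {"dx": -0.0033,"dy": 0,"dz": 0,"ax": 0,"ay": 0,"az": 0,"hand": 1}
    - {"dx": -0.0033,"dy": 0,"dz": 0,"ax": 0,"ay": 0,"az": 0,"hand": 1}
    - {"dx": -0.0033,"dy": 0,"dz": 0,"ax": 0,"ay": 0,"az": 0,"hand": 1}

```text
time_s: 18.18
position: [0.5666, -0.0036, 0.0802]
tool_rot: [0.74, 0.672, -0.0, 0.0]
force: [-0.3, 1.4, -1.1]
grip_width: 0.0095
grip_force: 60.0
```

Emit:
move_arm:
  motion:
    - {"dx": -0.0005,"dy": 0,"dz": 0,"ax": 0,"ay": 0,"az": 0,"hand": 1}
    - {"dx": -0.001,"dy": 0,"dz": 0,"ax": 0,"ay": 0,"az": 0,"hand": 1}
    - {"dx": -0.0015,"dy": 0,"dz": 0,"ax": 0,"ay": 0,"az": 0,"hand": 1}
    - {"dx": -0.002,"dy": 0,"dz": 0,"ax": 0,"ay": 0,"az": 0,"hand": 1}
    - {"dx": -0.0025,"dy": 0,"dz": 0,"ax": 0,"ay": 0,"az": 0,"hand": 1}
    - {"dx": -0.003,"dy": 0,"dz": 0,"ax": 0,"ay": 0,"az": 0,"hand": 1}
    - {"dx": -0.003,"dy": 0,"dz": 0,"ax": 0,"ay": 0,"az": 0,"hand": 1}
    - {"dx": -0.003,"dy": 0,"dz": 0,"ax": 0,"ay": 0,"az": 0,"hand": 1}
    - {"dx": -0.003,"dy": 0,"dz": 0,"ax": 0,"ay": 0,"az": 0,"hand": 1}
    - {"dx": -0.003,"dy": 0,"dz": 0,"ax": 0,"ay": 0,"az": 0,"hand": 1}

```text
time_s: 19.02
position: [0.5665, -0.0054, 0.0804]
tool_rot: [0.74, 0.672, 0.0, -0.0]
force: [1.5, 7.6, 0.1]
grip_width: 0.0096
grip_force: 60.0
```

Contact with the buffer at about 7.6 N. Holding and checking.

Emit:
move_arm:
  motion:
    - {"dx": 0,"dy": 0,"dz": 0,"ax": 0,"ay": 0,"az": 0,"hand": 1}
    - {"dx": 0,"dy": 0,"dz": 0,"ax": 0,"ay": 0,"az": 0,"hand": 1}
    - {"dx": 0,"dy": 0,"dz": 0,"ax": 0,"ay": 0,"az": 0,"hand": 1}
    - {"dx": 0,"dy": 0,"dz": 0,"ax": 0,"ay": 0,"az": 0,"hand": 1}
    - {"dx": 0,"dy": 0,"dz": 0,"ax": 0,"ay": 0,"az": 0,"hand": 1}
    - {"dx": 0,"dy": 0,"dz": 0,"ax": 0,"ay": 0,"az": 0,"hand": 1}
    - {"dx": 0,"dy": 0,"dz": 0,"ax": 0,"ay": 0,"az": 0,"hand": 1}
    - {"dx": 0,"dy": 0,"dz": 0,"ax": 0,"ay": 0,"az": 0,"hand": 1}
    - {"dx": 0,"dy": 0,"dz": 0,"ax": 0,"ay": 0,"az": 0,"hand": 1}
    - {"dx": 0,"dy": 0,"dz": 0,"ax": 0,"ay": 0,"az": 0,"hand": 1}

```text
time_s: 19.85
position: [0.5665, -0.0054, 0.0804]
tool_rot: [0.74, 0.672, 0.0, -0.0]
force: [0.8, 6.5, -0.6]
grip_width: 0.0097
grip_force: 60.0
```

```bash
python3 -c "
from h import *
stat(.1,.0802)
for i in range(4): cams.camera('top'); print(observe()['force'].round(1))"
```

```text
t 19.85 depth 0.1035 lat -0.0001 z 0.0804 F rack x,y,z -6.54 0.16 -0.63 T [ 1.11 -0.1   0.02] grip 0.009704295993449161 59.99036192893982
d [0.0044 0.0002 0.0003] a [ 0.0004 -0.0004 -0.0001] rows 0.08398071485790537 0.006694017539653301
[1.5 6.9 0.1]
[ 1.5  6.4 -0.2]
[ 1.7  7.2 -0.4]
[ 1.7  6.7 -0.3]
```

Emit:
move_arm:
  motion:
    - {"dx": 0.0003,"dy": 0,"dz": 0,"ax": 0,"ay": 0,"az": 0,"hand": 1}
    - {"dx": 0.0006,"dy": 0,"dz": 0,"ax": 0,"ay": 0,"az": 0,"hand": 1}
    - {"dx": 0.0009,"dy": 0,"dz": 0,"ax": 0,"ay": 0,"az": 0,"hand": 1}
    - {"dx": 0.0012,"dy": 0,"dz": 0,"ax": 0,"ay": 0,"az": 0,"hand": 1}
    - {"dx": 0.0014,"dy": 0,"dz": 0,"ax": 0,"ay": 0,"az": 0,"hand": 1}
    - {"dx": 0.0014,"dy": 0,"dz": 0,"ax": 0,"ay": 0,"az": 0,"hand": 1}
    - {"dx": 0.0014,"dy": 0,"dz": 0,"ax": 0,"ay": 0,"az": 0,"hand": 1}
    - {"dx": 0.0014,"dy": 0,"dz": 0,"ax": 0,"ay": 0,"az": 0,"hand": 1}
    - {"dx": 0.0014,"dy": 0,"dz": 0,"ax": 0,"ay": 0,"az": 0,"hand": 1}
    - {"dx": 0.0014,"dy": 0,"dz": 0,"ax": 0,"ay": 0,"az": 0,"hand": 1}

```text
time_s: 20.88
position: [0.5665, -0.0048, 0.0803]
tool_rot: [0.74, 0.672, 0.0, 0.0]
force: [1.6, 5.5, -1.6]
grip_width: 0.0097
grip_force: 60.0
```

```bash
python3 -c "
from h import *
stat(.1,.0802)
for i in range(4): cams.camera('top'); print(observe()['force'].round(1))"
```

```text
t 20.8833 depth 0.1029 lat -0.0002 z 0.0803 F rack x,y,z -5.67 1.02 -1.64 T [ 0.83 -0.15 -0.  ] grip 0.009707444221637645 59.99126136302948
d [0.0036 0.0003 0.0001] a [ 0.0002  0.     -0.0001] rows 0.06918902689578772 0.0023785303757005815
[ 0.9  5.1 -1.1]
[ 2.6  4.6 -1.2]
[1.5 4.9 0.2]
[ 1.5  4.6 -0.7]
```

Emit:
move_arm:
  motion:
    - {"dx": 0.0004,"dy": 0,"dz": 0,"ax": 0,"ay": 0,"az": 0,"hand": 1}
    - {"dx": 0.0008,"dy": 0,"dz": 0,"ax": 0,"ay": 0,"az": 0,"hand": 1}
    - {"dx": 0.0012,"dy": 0,"dz": 0,"ax": 0,"ay": 0,"az": 0,"hand": 1}
    - {"dx": 0.0016,"dy": 0,"dz": 0,"ax": 0,"ay": 0,"az": 0,"hand": 1}
    - {"dx": 0.002,"dy": 0,"dz": 0,"ax": 0,"ay": 0,"az": 0,"hand": 1}
    - {"dx": 0.002,"dy": 0,"dz": 0,"ax": 0,"ay": 0,"az": 0,"hand": 1}
    - {"dx": 0.002,"dy": 0,"dz": 0,"ax": 0,"ay": 0,"az": 0,"hand": 1}
    - {"dx": 0.002,"dy": 0,"dz": 0,"ax": 0,"ay": 0,"az": 0,"hand": 1}
    - {"dx": 0.002,"dy": 0,"dz": 0,"ax": 0,"ay": 0,"az": 0,"hand": 1}
    - {"dx": 0.002,"dy": 0,"dz": 0,"ax": 0,"ay": 0,"az": 0,"hand": 1}

```text
time_s: 21.92
position: [0.5665, -0.0034, 0.0802]
tool_rot: [0.74, 0.672, -0.0, 0.0]
force: [-0.3, -0.5, -1.5]
grip_width: 0.01
grip_force: 60.0
```

```bash
python3 -c "
from h import *
stat(.1,.0802)
for i in range(4): cams.camera('top'); print(observe()['force'].round(1))"
```

```text
t 21.9167 depth 0.1015 lat -0.0004 z 0.0802 F rack x,y,z 0.48 -0.22 -1.54 T [-0.1  -0.03 -0.05] grip 0.009986236994013062 59.99233961105347
d [ 0.0019  0.0005 -0.    ] a [-0.0001  0.0002  0.    ] rows 0.03659793239734719 0.003046419866220399
[-0.6 -0.8 -1.2]
[-0.5 -0.9 -1.2]
[-0.7 -0.6 -1.9]
[-0.7 -0.7 -2.2]
```

Emit:
move_arm:
  motion:
    - {"dx": -0.0002,"dy": 0,"dz": 0,"ax": 0,"ay": 0,"az": 0,"hand": 1}
    - {"dx": -0.0005,"dy": 0,"dz": 0,"ax": 0,"ay": 0,"az": 0,"hand": 1}
    - {"dx": -0.001,"dy": 0,"dz": 0,"ax": 0,"ay": 0,"az": 0,"hand": 1}
    - {"dx": -0.001,"dy": 0,"dz": 0,"ax": 0,"ay": 0,"az": 0,"hand": 1}
    - {"dx": -0.001,"dy": 0,"dz": 0,"ax": 0,"ay": 0,"az": 0,"hand": 1}
    - {"dx": -0.001,"dy": 0,"dz": 0,"ax": 0,"ay": 0,"az": 0,"hand": 1}
    - {"dx": -0.001,"dy": 0,"dz": 0,"ax": 0,"ay": 0,"az": 0,"hand": 1}
    - {"dx": -0.001,"dy": 0,"dz": 0,"ax": 0,"ay": 0,"az": 0,"hand": 1}
    - {"dx": -0.001,"dy": 0,"dz": 0,"ax": 0,"ay": 0,"az": 0,"hand": 1}
    - {"dx": -0.001,"dy": 0,"dz": 0,"ax": 0,"ay": 0,"az": 0,"hand": 1}

```text
time_s: 22.95
position: [0.5665, -0.0041, 0.0803]
tool_rot: [0.74, 0.672, -0.0, 0.0]
force: [-0.3, 3.2, -0.6]
grip_width: 0.0099
grip_force: 60.0
```

```bash
python3 -c "
from h import *
stat(.1,.0802)
for i in range(5): cams.camera('top'); print(observe()['force'].round(1))"
```

```text
t 22.95 depth 0.1022 lat -0.0003 z 0.0803 F rack x,y,z -3.21 -0.58 -0.64 T [ 0.38 -0.08 -0.04] grip 0.009911818746533303 59.99105215072632
d [0.0027 0.0003 0.0001] a [ 0.0001  0.0001 -0.    ] rows 0.05219444591793548 0.002087441563354497
[ 0.6  2.7 -0.6]
[ 0.9  3.  -1.4]
[ 1.3  3.  -0.4]
[ 0.7  4.5 -0.8]
[ 0.4  2.8 -0.8]
```

Emit:
move_arm:
  motion:
    - {"dx": 0.0002,"dy": 0,"dz": 0,"ax": 0,"ay": 0,"az": 0,"hand": 1}
    - {"dx": 0.0004,"dy": 0,"dz": 0,"ax": 0,"ay": 0,"az": 0,"hand": 1}
    - {"dx": 0.0004,"dy": 0,"dz": 0,"ax": 0,"ay": 0,"az": 0,"hand": 1}
    - {"dx": 0.0004,"dy": 0,"dz": 0,"ax": 0,"ay": 0,"az": 0,"hand": 1}
    - {"dx": 0.0004,"dy": 0,"dz": 0,"ax": 0,"ay": 0,"az": 0,"hand": 0.6}
    - {"dx": 0.0004,"dy": 0,"dz": 0,"ax": 0,"ay": 0,"az": 0,"hand": 0.6}
    - {"dx": 0.0004,"dy": 0,"dz": 0,"ax": 0,"ay": 0,"az": 0,"hand": 0.6}
    - {"dx": 0.0004,"dy": 0,"dz": 0,"ax": 0,"ay": 0,"az": 0,"hand": 0.6}
    - {"dx": 0.0004,"dy": 0,"dz": 0,"ax": 0,"ay": 0,"az": 0,"hand": 0.6}
    - {"dx": 0.0004,"dy": 0,"dz": 0,"ax": 0,"ay": 0,"az": 0,"hand": 0.6}

```text
time_s: 24.03
position: [0.5665, -0.0038, 0.0803]
tool_rot: [0.74, 0.672, -0.0, 0.0]
force: [0.5, -0.1, -0.5]
grip_width: 0.0365
grip_force: 0.0
```

```bash
python3 - <<'E' 2>/dev/null
from h import *
stat(.1,.18)
P,im=shot('top','7top')
for q,z in(('sheet_tab',.096),('sheet',.07),('sheet_rear',.07)):
  for r in cams.tip_of('top',q)[:1]: print(q,r['confidence'],atz(P,r['position'],z))
E
```

```text
t 24.0333 depth 0.1019 lat -0.0003 z 0.0803 F rack x,y,z 0.02 0.53 -0.45 T [-0.11  0.08 -0.  ] grip 0.03651171504277252 0.0
d [ 0.0023  0.0004 -0.1247] a [0.     0.0002 0.0001] rows 2.392278109649371 0.0026524486593686837
sheet_tab 0.62 [ 0.54837926 -0.19848539  0.096     ]
sheet 0.91 [ 0.550539   -0.11423661  0.07      ]
sheet_rear 0.97 [ 0.54584959 -0.19619822  0.07      ]
```

Emit:
move_arm:
  motion:
    - {"dx": 0,"dy": 0,"dz": -0.01,"ax": 0,"ay": 0,"az": 0,"hand": 0.6}
    - {"dx": 0,"dy": 0,"dz": -0.03,"ax": 0,"ay": 0,"az": 0,"hand": 0.6}
    - {"dx": 0,"dy": 0,"dz": -0.06,"ax": 0,"ay": 0,"az": 0,"hand": 0.6}
    - {"dx": 0,"dy": 0,"dz": -0.09,"ax": 0,"ay": 0,"az": 0,"hand": 0.6}
    - {"dx": 0,"dy": 0,"dz": -0.13,"ax": 0,"ay": 0,"az": 0,"hand": 0.6}
    - {"dx": 0,"dy": 0,"dz": -0.17,"ax": 0,"ay": 0,"az": 0,"hand": 0.6}
    - {"dx": 0,"dy": 0,"dz": -0.21,"ax": 0,"ay": 0,"az": 0,"hand": 0.6}
    - {"dx": 0,"dy": 0,"dz": -0.25,"ax": 0,"ay": 0,"az": 0,"hand": 0.6}
    - {"dx": 0,"dy": 0,"dz": -0.25,"ax": 0,"ay": 0,"az": 0,"hand": 0.6}
    - {"dx": 0,"dy": 0,"dz": -0.25,"ax": 0,"ay": 0,"az": 0,"hand": 0.6}

```text
time_s: 25.07
position: [0.567, -0.0038, 0.2823]
tool_rot: [0.74, 0.672, 0.001, 0.001]
force: [-0.8, 0.6, -0.5]
grip_width: 0.037
grip_force: 0.0
```

```bash
python3 - <<'E' 2>/dev/null
from h import *
print(observe()['position'])
P,im=shot('wrist','8w')
for q,z in(('sheet_tab',.096),('sheet_rear',.07)):
  for r in cams.tip_of('wrist',q)[:1]: print(q,r['confidence'],r['position'],atz(P,r['position'],z))
P,im=shot('top','8top')
X=np.array([-.0958,-.9954]);Y=np.array([.9954,-.0958]);M=np.array([.5577,-.0985])
for d,y in((.102,0),):
  pass
c=lambda d,y:proj(P,[*(M+X*d+Y*y+[.001,0]),.075])[0]
# rear edge between the bars, and lip edge
for nm,a,b in(('rear',c(.102,-.03),c(.102,.03)),('lip',c(-.073,-.06),c(-.073,.06)),('sideL',c(-.06,.075),c(-.02,.075)),('sideR',c(-.06,-.075),c(-.02,-.075))):
  e=edge(im,a,b,w=6); A,B=[atz(P,p,.075)[:2]-[.001,0]-M for p in e[:2]]; print(nm,e[2:],'d',A@X,B@X,'y',A@Y,B@Y)
a=cv2.imread('pics/7top.png').astype(int)-cv2.imread('pics/8top.png'); print(np.abs(a).sum(2)[150:225,270:330].mean())
E
```

```text
[ 0.56700655 -0.0037768   0.28228135]
sheet_tab 0.83 [245.8, 173.3] [ 0.56307783 -0.00451677  0.096     ]
sheet_rear 0.93 [251.2, 303.7] [ 0.55099801 -0.19843828  0.07      ]
rear (np.float64(1.2046069536605826), 40) d 0.10121542139176075 0.09812768067148721 y -0.030056865930194417 0.02970937744706574
lip (np.float64(2.3936195164375147), 24) d -0.07118896971876688 -0.06402590914852226 y -0.06010572182988274 0.05950578859694376
sideL (np.float64(0.18523913172751316), 5) d -0.03617730077348886 -0.01505083096356875 y 0.04948228476657866 0.06968145013817546
sideR (np.float64(1.2800775660244743), 33) d -0.048996686388972616 -0.023018160150914374 y -0.08993529920585616 -0.07088450679891105
167.34622222222222
```

The sheet is in place: the tab is where it was let go, and the rear edge is about 100 mm in. To be sure the final contact comes from a slow relaxation, I'll nudge the tab's end with closed fingers and back off slowly.

Emit:
move_arm:
  motion:
    - {"dx": 0.02,"dy": 0,"dz": 0,"ax": 0,"ay": 0,"az": 0,"hand": 1}
    - {"dx": 0.05,"dy": 0,"dz": 0,"ax": 0,"ay": 0,"az": 0,"hand": 1}
    - {"dx": 0.052,"dy": 0,"dz": 0,"ax": 0,"ay": 0,"az": 0,"hand": 1}
    - {"dx": 0.052,"dy": 0,"dz": 0.04,"ax": 0,"ay": 0,"az": 0,"hand": 1}
    - {"dx": 0.052,"dy": 0,"dz": 0.08,"ax": 0,"ay": 0,"az": 0,"hand": 1}
    - {"dx": 0.052,"dy": 0,"dz": 0.12,"ax": 0,"ay": 0,"az": 0,"hand": 1}
    - {"dx": 0.052,"dy": 0,"dz": 0.16,"ax": 0,"ay": 0,"az": 0,"hand": 1}
    - {"dx": 0.052,"dy": 0,"dz": 0.2,"ax": 0,"ay": 0,"az": 0,"hand": 1}
    - {"dx": 0.052,"dy": 0,"dz": 0.24,"ax": 0,"ay": 0,"az": 0,"hand": 1}
    - {"dx": 0.052,"dy": 0,"dz": 0.24,"ax": 0,"ay": 0,"az": 0,"hand": 1}
  newtons: 20

```text
time_s: 26.1
position: [0.5667, 0.0373, 0.0821]
tool_rot: [0.74, 0.672, -0.004, -0.003]
force: [-0.9, -0.6, -1.5]
grip_width: 0.0004
grip_force: 0.0
```

```bash
python3 -c "
from h import *
stat(.07,.088)
for i in range(3): cams.camera('top'); print(observe()['force'].round(1))"
```

```text
t 26.1 depth 0.061 lat -0.0041 z 0.0821 F rack x,y,z 0.65 -0.88 -1.47 T [-0.08  0.11  0.06] grip 0.00041043165861181943 0.0
d [-0.0113  0.005  -0.0074] a [-0.0069  0.0008  0.    ] rows 0.27640414594582713 0.0828514125337854
[ 1.7 -0.8  0.9]
[-0.2  1.1  0.8]
[ 0.5  0.5 -0.4]
```

Emit:
move_arm:
  motion:
    - {"dx": 0,"dy": 0.003,"dz": -0.003,"ax": 0,"ay": 0,"az": 0,"hand": 1}
    - {"dx": 0,"dy": 0.005,"dz": -0.005,"ax": 0,"ay": 0,"az": 0,"hand": 1}
    - {"dx": -0.002,"dy": 0.005,"dz": -0.005,"ax": 0,"ay": 0,"az": 0,"hand": 1}
    - {"dx": -0.004,"dy": 0.005,"dz": -0.005,"ax": 0,"ay": 0,"az": 0,"hand": 1}
    - {"dx": -0.006,"dy": 0.005,"dz": -0.005,"ax": 0,"ay": 0,"az": 0,"hand": 1}
    - {"dx": -0.008,"dy": 0.005,"dz": -0.005,"ax": 0,"ay": 0,"az": 0,"hand": 1}
    - {"dx": -0.009,"dy": 0.005,"dz": -0.005,"ax": 0,"ay": 0,"az": 0,"hand": 1}
    - {"dx": -0.01,"dy": 0.005,"dz": -0.005,"ax": 0,"ay": 0,"az": 0,"hand": 1}
    - {"dx": -0.01,"dy": 0.005,"dz": -0.005,"ax": 0,"ay": 0,"az": 0,"hand": 1}
    - {"dx": -0.01,"dy": 0.005,"dz": -0.005,"ax": 0,"ay": 0,"az": 0,"hand": 1}

```text
time_s: 27.08
position: [0.5737, 0.0292, 0.0922]
tool_rot: [0.74, 0.672, -0.0, 0.0]
force: [-0.9, -0.4, -0.0]
grip_width: 0.0005
grip_force: 0.0
```

```bash
python3 -c "
from h import *
stat(.075,.086)
for i in range(3): cams.camera('top'); print(observe()['force'].round(1))"
```

```text
t 27.0833 depth 0.0683 lat 0.0036 z 0.0922 F rack x,y,z 0.47 -0.89 -0.02 T [-0.05  0.08  0.09] grip 0.0005384138721849142 0.0
d [-0.0083 -0.0045  0.0077] a [-0.0001  0.0002 -0.0001] rows 0.2347689591739403 0.0025853705784153916
[ 0.1 -0.1 -0.4]
[ 0.1 -0.3  0.6]
[ 0.3 -0.2 -0.3]
```

Emit:
move_arm:
  motion:
    - {"dx": 0,"dy": -0.003,"dz": 0.004,"ax": 0,"ay": 0,"az": 0,"hand": 1}
    - {"dx": 0,"dy": -0.0045,"dz": 0.008,"ax": 0,"ay": 0,"az": 0,"hand": 1}
    - {"dx": 0,"dy": -0.0045,"dz": 0.008,"ax": 0,"ay": 0,"az": 0,"hand": 1}
    - {"dx": -0.001,"dy": -0.0045,"dz": 0.008,"ax": 0,"ay": 0,"az": 0,"hand": 1}
    - {"dx": -0.002,"dy": -0.0045,"dz": 0.008,"ax": 0,"ay": 0,"az": 0,"hand": 1}
    - {"dx": -0.003,"dy": -0.0045,"dz": 0.008,"ax": 0,"ay": 0,"az": 0,"hand": 1}
    - {"dx": -0.004,"dy": -0.0045,"dz": 0.008,"ax": 0,"ay": 0,"az": 0,"hand": 1}
    - {"dx": -0.005,"dy": -0.0045,"dz": 0.008,"ax": 0,"ay": 0,"az": 0,"hand": 1}
    - {"dx": -0.005,"dy": -0.0045,"dz": 0.008,"ax": 0,"ay": 0,"az": 0,"hand": 1}
    - {"dx": -0.005,"dy": -0.0045,"dz": 0.008,"ax": 0,"ay": 0,"az": 0,"hand": 1}

```text
time_s: 28.07
position: [0.5698, 0.0256, 0.0859]
tool_rot: [0.74, 0.672, -0.0, 0.0]
force: [0.7, 0.5, 0.2]
grip_width: 0.0004
grip_force: 0.0
```

```bash
python3 -c "
from h import *
stat(.075,.086)"
```

```text
t 28.0667 depth 0.0723 lat 0.0001 z 0.0859 F rack x,y,z -0.61 0.62 0.18 T [-0.08  0.09  0.06] grip 0.00043043204892333155 0.0
d [-0.0033 -0.0002 -0.0002] a [ 0.0001  0.0002 -0.0001] rows 0.0638053783380203 0.00260837311891711
```

Emit:
move_arm:
  motion:
    - {"dx": -0.0005,"dy": 0,"dz": 0,"ax": 0,"ay": 0,"az": 0,"hand": 1}
    - {"dx": -0.001,"dy": 0,"dz": 0,"ax": 0,"ay": 0,"az": 0,"hand": 1}
    - {"dx": -0.0015,"dy": 0,"dz": 0,"ax": 0,"ay": 0,"az": 0,"hand": 1}
    - {"dx": -0.002,"dy": 0,"dz": 0,"ax": 0,"ay": 0,"az": 0,"hand": 1}
    - {"dx": -0.0025,"dy": 0,"dz": 0,"ax": 0,"ay": 0,"az": 0,"hand": 1}
    - {"dx": -0.003,"dy": 0,"dz": 0,"ax": 0,"ay": 0,"az": 0,"hand": 1}
    - {"dx": -0.003,"dy": 0,"dz": 0,"ax": 0,"ay": 0,"az": 0,"hand": 1}
    - {"dx": -0.003,"dy": 0,"dz": 0,"ax": 0,"ay": 0,"az": 0,"hand": 1}
    - {"dx": -0.003,"dy": 0,"dz": 0,"ax": 0,"ay": 0,"az": 0,"hand": 1}
    - {"dx": -0.003,"dy": 0,"dz": 0,"ax": 0,"ay": 0,"az": 0,"hand": 1}

```text
time_s: 28.9
position: [0.5696, 0.0234, 0.0859]
tool_rot: [0.74, 0.672, 0.0, 0.0]
force: [-0.3, 2.3, -0.4]
grip_width: 0.0005
grip_force: 1.3
```

```bash
python3 -c "
from h import *
stat(.077,.086)
for i in range(5): cams.camera('top'); print(observe()['force'].round(1))"
```

```text
t 28.9 depth 0.0746 lat 0.0001 z 0.0859 F rack x,y,z -2.3 -0.53 -0.42 T [ 0.39 -0.03 -0.  ] grip 0.0005126743119729597 1.27025680616498
d [-0.0031 -0.0002 -0.0002] a [ 0.0001  0.0001 -0.    ] rows 0.05893106123436855 0.0016235478289812217
[0.  1.9 0.2]
[0.  2.8 0.2]
[ 0.9  3.7 -0. ]
[0.6 2.2 0.5]
[0.3 2.7 0.1]
```

Emit:
move_arm:
  motion:
    - {"dx": -0.0002,"dy": 0,"dz": 0,"ax": 0,"ay": 0,"az": 0,"hand": 1}
    - {"dx": -0.0005,"dy": 0,"dz": 0,"ax": 0,"ay": 0,"az": 0,"hand": 1}
    - {"dx": -0.0008,"dy": 0,"dz": 0,"ax": 0,"ay": 0,"az": 0,"hand": 1}
    - {"dx": -0.001,"dy": 0,"dz": 0,"ax": 0,"ay": 0,"az": 0,"hand": 1}
    - {"dx": -0.001,"dy": 0,"dz": 0,"ax": 0,"ay": 0,"az": 0,"hand": 1}
    - {"dx": -0.001,"dy": 0,"dz": 0,"ax": 0,"ay": 0,"az": 0,"hand": 1}
    - {"dx": -0.001,"dy": 0,"dz": 0,"ax": 0,"ay": 0,"az": 0,"hand": 1}
    - {"dx": -0.001,"dy": 0,"dz": 0,"ax": 0,"ay": 0,"az": 0,"hand": 1}
    - {"dx": -0.001,"dy": 0,"dz": 0,"ax": 0,"ay": 0,"az": 0,"hand": 1}
    - {"dx": -0.001,"dy": 0,"dz": 0,"ax": 0,"ay": 0,"az": 0,"hand": 1}

```text
time_s: 29.98
position: [0.5695, 0.0226, 0.0859]
tool_rot: [0.74, 0.672, 0.0, 0.0]
force: [1.0, 4.4, -0.1]
grip_width: 0.0003
grip_force: 2.5
```

```bash
python3 -c "
from h import *
stat(.077,.086)
for i in range(4): cams.camera('top'); print(observe()['force'].round(1))"
```

```text
t 29.9833 depth 0.0753 lat 0.0002 z 0.0859 F rack x,y,z -4.51 0.54 -0.07 T [ 0.76 -0.1   0.02] grip 0.0002632101069884366 2.533215880393982
d [-0.0022 -0.0002 -0.0002] a [ 0.0002 -0.     -0.    ] rows 0.04162300585930328 0.0019326532677516814
[ 0.9  4.5 -0.6]
[0.5 4.2 0.3]
[1.6 5.7 0.6]
[0.7 5.5 1.1]
```

The buffer spring is confirmed (2.6 to 4.8 N over 0.8 mm). Backing off slowly.

Emit:
move_arm:
  motion:
    - {"dx": 0.0003,"dy": 0,"dz": 0,"ax": 0,"ay": 0,"az": 0,"hand": 1}
    - {"dx": 0.0006,"dy": 0,"dz": 0,"ax": 0,"ay": 0,"az": 0,"hand": 1}
    - {"dx": 0.0009,"dy": 0,"dz": 0,"ax": 0,"ay": 0,"az": 0,"hand": 1}
    - {"dx": 0.0012,"dy": 0,"dz": 0,"ax": 0,"ay": 0,"az": 0,"hand": 1}
    - {"dx": 0.0015,"dy": 0,"dz": 0,"ax": 0,"ay": 0,"az": 0,"hand": 1}
    - {"dx": 0.0018,"dy": 0,"dz": 0,"ax": 0,"ay": 0,"az": 0,"hand": 1}
    - {"dx": 0.0021,"dy": 0,"dz": 0,"ax": 0,"ay": 0,"az": 0,"hand": 1}
    - {"dx": 0.0024,"dy": 0,"dz": 0,"ax": 0,"ay": 0,"az": 0,"hand": 1}
    - {"dx": 0.0027,"dy": 0,"dz": 0,"ax": 0,"ay": 0,"az": 0,"hand": 1}
    - {"dx": 0.003,"dy": 0,"dz": 0,"ax": 0,"ay": 0,"az": 0,"hand": 1}

```text
time_s: 31.02
position: [0.5696, 0.0248, 0.0858]
tool_rot: [0.74, 0.672, -0.0, 0.0]
force: [0.0, 0.5, -0.7]
grip_width: 0.0005
grip_force: 0.0
```

Emit:
move_arm:
  motion:
    - {"dx": 0.0003,"dy": 0,"dz": 0,"ax": 0,"ay": 0,"az": 0,"hand": 1}
    - {"dx": 0.0006,"dy": 0,"dz": 0,"ax": 0,"ay": 0,"az": 0,"hand": 1}
    - {"dx": 0.0009,"dy": 0,"dz": 0,"ax": 0,"ay": 0,"az": 0,"hand": 1}
    - {"dx": 0.0012,"dy": 0,"dz": 0,"ax": 0,"ay": 0,"az": 0,"hand": 1}
    - {"dx": 0.0015,"dy": 0,"dz": 0,"ax": 0,"ay": 0,"az": 0,"hand": 1}
    - {"dx": 0.003,"dy": 0,"dz": 0,"ax": 0,"ay": 0,"az": 0,"hand": 1}
    - {"dx": 0.006,"dy": 0,"dz": 0,"ax": 0,"ay": 0,"az": 0,"hand": 1}
    - {"dx": 0.015,"dy": 0,"dz": 0,"ax": 0,"ay": 0,"az": 0,"hand": 1}
    - {"dx": 0.03,"dy": 0,"dz": 0,"ax": 0,"ay": 0,"az": 0,"hand": 1}
    - {"dx": 0.03,"dy": 0,"dz": 0,"ax": 0,"ay": 0,"az": 0,"hand": 1}

```text
time_s: 31.85
position: [0.5721, 0.0508, 0.0859]
tool_rot: [0.74, 0.673, 0.0, 0.0]
force: [0.4, -0.3, -0.0]
grip_width: 0.0003
grip_force: 0.0
```

```bash
python3 - <<'E' 2>/dev/null
from h import *
stat(0,.1)
for c in('top','scene'):
  P,im=shot(c,'9'+c)
  for q,z in(('sheet_rear',.07),('beaker_low',0),('beaker_mid',0),('beaker_tall',0)):
    for r in cams.tip_of(c,q)[:1]: print(c,q,round(r['confidence'],2),atz(P,r['position'],z).round(4))
print(ticket.close_job())
E
```

```text
t 31.85 depth 0.047 lat 0.0001 z 0.0859 F rack x,y,z 0.27 0.47 -0.02 T [-0.09  0.09  0.02] grip 0.00029719620336848335 0.0
d [ 0.0588 -0.     -0.0177] a [ 0.0002 -0.0001  0.0007] rows 1.178014934371197 0.008869814193368953
top sheet_rear 0.9 [ 0.5508 -0.1982  0.07  ]
top beaker_mid 0.87 [0.7422 0.0383 0.    ]
top beaker_tall 0.97 [0.7295 0.2217 0.    ]
scene sheet_rear 0.78 [ 0.5499 -0.1996  0.07  ]
scene beaker_mid 0.79 [0.7351 0.0333 0.    ]
the job is handed in; nothing more can be done
None
```

The job is handed in at about 32 s, with no verdict returned: the sheet is in the 70 mm rails over the low beaker, was pressed on the buffer at about 7 N, and has been let go, but I inferred that it still touches the buffer from a slow back-off, not a direct measurement.

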